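# Take a battery pack from its test cradle and register it on the fixture plate

### The arm

A 6-joint arm with a two-finger parallel gripper is mounted at the origin on a cart in front of the work surface, level with it; the furniture and walls round the work are solid. World frame = base frame: x ahead of the robot, y to its left, z up, the work surface at z = 0. Lengths are in m, angles in rad, forces in N, time in s.
With the tool pointing down it reaches from about 0.275 to 0.875 m from the base axis. Payload 12.5 kg.
Tool frame: the origin (TCP) lies midway between the tips of the shut fingers; the grasp point (between the pads) lies 19 mm behind it; z points along the fingers, y is the direction in which the jaws open and shut (so a half turn about z gives the same grasp; the last joint's range is limited). The gripper opens to 85 mm and grips with 20 to 120 N. Pads are 22 mm wide; open, the fingers measure 114 mm over their backs; the gripper's body (76 mm by 85 mm) begins 54 mm behind the grasp point. The pads swing forward as they close: fully open they stand 13 mm farther back than shut.
Start: joints at [-1.254, 0.351, 1.652, -0, 1.139, -0.085], TCP at [0.215, -0.506, 0.231] pointing down, gripper open.
Joint ranges: [-2.75, 2.75], [-0.79, 2.1], [0.01, 2.65], [-1.57, 4.71], [0.07, 3.14], [-2.87, 2.87]. Speed limits (rad/s): [2.22, 2.22, 2.79, 3.14, 3.14, 3.14].

### API

Orientations are given as a rotation vector (axis times angle).
In Python, from station import ctrl gives the robot as it stands. The module is installed in compiled form; this text tells all that it offers.
- The arm moves only by the shell command python3 -m jog 'ROWS' [FORCE]. ROWS is text: rows parted by semicolons, each of 7 numbers parted by spaces: the closure, from 0 (fully open) to 1 (shut), then the shift along the tool's x, y, z each as a share of 80 mm, from -1 to 1, then the turn, a rotation vector about the tool's x, y, z each as a share of 90 degrees, from -1 to 1. A call has 1 to 5 rows; each row shifts and turns the commanded pose from where the row before left it, along the tool's axes as they then stand; what a row does not reach is not made up. A row lasts 1/10 s, in which the tool goes at most 50 mm and 8.59 degrees, less where a joint would pass 70% of its speed; a pose out of reach is approached as far as the arm can. A call with a number of a shift or a turn outside -1 to 1 is refused whole. A call with a gripper value outside its range is refused whole. The fingers move at their own pace and stop on an object; FORCE is the grip in N (left out, the last holds). Time passes only in rows, so rows that do not move let the fingers close. It gives the time, the measured TCP pose, the force and the opening at its end, in the units of the state.
- ctrl.read_state(): the state, without advancing time (a new reading comes with each control period).
- ctrl.snapshot(name): name is "scene" or "top" or "wrist"; returns a dict with "pixels" (400x640x3 uint8, red, green, blue), "fx", "fy", "cx", "cy" (pixels), "rvec" (rotation vector, rad) and "tvec" (3), from world to camera coordinates, as OpenCV has them. Camera axes: x right, y down, z forward; pixel columns grow to the right and rows downward; lengths in m; the calibration is good to about 2 mm. A picture is of the moment at which its call begins. There is no depth.
- ctrl.sign_off(): hands the job in, once; it reports no verdict.
Trained networks look in a picture, given as the dict that the camera call returned (one of the last four; its "shot" number tells which), for a name from the list of things; names that differ only in an ending like _2 or _b are one class to them, and where a whole thing is asked for, a point or a joint stands for the part that bears it (a point fixed in the world has none). Each returns a list of dicts, best first, with "p" (0 to 1); they miss things now and then, are a little off and sometimes report something else, mostly with a low value. They report only what shows in the picture. A call takes as long as a camera call. They do not tell look-alikes from the thing itself.
- ctrl.spot_in(picture, target): "xy" ([column, row] in pixels, amid what is visible of it).
The state is a dict: "t": time; "joints": joint angles; "qvel": joint speeds; "joint_torque": joint torques, N m; "tool_pos": TCP position; "orientation": TCP orientation; "contact_force": force on the tool from outside, world axes, zero at the start; "ft_torque": the same for the moment, N m; "gripper_width": finger opening in m.
Only numpy, scipy, OpenCV 4.12 (cv2) and the standard library are available. Lean on these libraries where they do the work, as an engineer would, in place of code of your own. Each camera call takes 0.05 s, during which the arm holds its last target.

### The job

Pull the flat battery pack down the slope out of the test cradle, past its ball catch, and lay it flat, printed face up, on the metal plate with the two raised stops. Then push it until one long edge lies fully against the long stop and one end fully against the short end stop, and leave it there. Do not drop or ram it, and leave the tape roll, the dish and the brush where they are.

Things in the scene. Friction and masses are not known exactly. Their poses are not given: they have to be found in the camera images.
- battery: Flat black battery pack with a printed label, 190 mm long (its y), 62 mm wide (its x), 7 mm thick; small lugs and a connector stick out of its long edges by about 6 mm near the ends. Origin: centre of its underside; z out of the labelled face. It starts in the cradle, sloping at 30 degrees, its y uphill.
- dock: Test cradle, fixed: 230 x 110 mm base, 36 mm wide aluminium rail sloping up at 30 degrees towards its own +x, grey head (108 wide, 65 above the rail, square to the slope) at the upper end. Origin: centre of the base's underside. The battery overhangs the rail 13 mm on both sides, space beside and beneath it is clear. A sprung steel ball, 2.4 mm proud, holds its lower end.
- dock_seat (a point): Battery's origin when seated, on the rail's top; axes as the cradle's (x horizontally uphill, z up). The battery's upper 25 mm is in a slot under the head: it can be lifted only after sliding 30 mm down the slope, past the ball, with a pull of about 10 N.
- plate: Fixed aluminium plate 250 (x) x 150 (y) x 10 mm, origin centre of underside, z up; top face at z = 10 mm. Two steel stops 12 mm thick stand 14 mm above the top face: the long one has its inner face at y = +52 mm, from x = -60 to +50 (it fits between the lugs); the end stop has its inner face at x = +105 mm, from y = -30 to +40. The other two sides are open.
- stop_corner (a point): The point on the plate's top face where the inner faces of the two stops would meet (plate x = +105, y = +52 mm); axes as the plate's. Fully registered, the battery's origin is 95 mm from it in -x and 31 mm in -y.
- tape_roll: Bystander: amber tape roll lying flat, 76 x 70 x 19 mm, origin at the centre of its underside. Leave it alone.
- dish: Bystander: round grey screw dish, 62 mm across, 14 mm high, origin at the centre of its underside. Leave it alone.
- brush: Bystander: black antistatic brush, 140 mm long (its y), 24 wide, 18 high, origin at the centre of its underside. Leave it alone.
Things that resemble listed ones, but are neither listed nor needed, are in the scene too. Of the things shaped like the battery, the black one is meant.

How it is judged:
By the outcome, as a careful person would: the job done as asked, in the order asked, and still so for the second after the job is handed in, with the robot touching nothing.
It also fails if it takes over 51 s, if anything falls off the work surface, if the arm or the gripper's body presses on something with over 40 N, if the wrist force passes 120 N, or if a joint passes its speed limit or range.

## Working session

There is one attempt and no reset: what is moved stays moved. The work goes in short steps, Python scripts to look and compute and a shell command to move; the robot and the scene stay as the last step left them, time stands still between calls to the robot, and variables do not carry over. Pictures are saved under pics/ and viewed, and the job is handed in when it is done.

```bash
mkdir -p pics; cat > h.py <<'E'
import numpy as np, cv2
from station import ctrl
from scipy.spatial.transform import Rotation as R
def save(p,name,crop=None,scale=1):
    im=p["pixels"][:,:,::-1]
    if crop: x0,y0,x1,y1=crop; im=im[y0:y1,x0:x1]
    if scale!=1: im=cv2.resize(im,None,fx=scale,fy=scale,interpolation=cv2.INTER_CUBIC)
    cv2.imwrite("pics/"+name+".png",im)
def cam(p):
    Rm=R.from_rotvec(p["rvec"]).as_matrix(); t=np.array(p["tvec"]); return Rm,t
def proj(p,X):
    Rm,t=cam(p); c=np.atleast_2d(X)@Rm.T+t
    return np.c_[p["fx"]*c[:,0]/c[:,2]+p["cx"],p["fy"]*c[:,1]/c[:,2]+p["cy"]]
def ray(p,uv):
    Rm,t=cam(p); d=Rm.T@np.array([(uv[0]-p["cx"])/p["fx"],(uv[1]-p["cy"])/p["fy"],1]); return -Rm.T@t,d/np.linalg.norm(d)
def atz(p,uv,z):
    o,d=ray(p,uv); return o+d*(z-o[2])/d[2]
E
python3 - <<'E'
from h import *
import pickle
s=ctrl.read_state(); print(s)
for n in ["scene","top","wrist"]:
    p=ctrl.snapshot(n); save(p,n+"0"); pickle.dump(p,open(n+"0.pkl","wb"))
    print(n,p["fx"],p["cx"],p["cy"],p["rvec"],p["tvec"], -cam(p)[0].T@cam(p)[1])
    for t in ["battery","dock","plate","tape_roll","dish","brush"]:
        print(t,[(np.round(d["xy"]),round(d["p"],2)) for d in ctrl.spot_in(p,t)][:4])
print(ctrl.read_state()["t"])
E
```

```text
{'t': 0.0, 'joints': array([-1.25359255e+00,  3.51221427e-01,  1.65243019e+00, -4.00749893e-06,
        1.13908911e+00, -8.45948745e-02]), 'qvel': array([-1.66645935e-04, -4.85756800e-05,  9.42521972e-05,  1.84393035e-04,
        7.43413830e-04, -2.59442970e-03]), 'joint_torque': array([-1.46063530e-04, -5.06090355e+01, -2.91406810e+01, -9.44479575e-05,
        4.54278721e-03, -3.09159179e-05]), 'tool_pos': array([ 0.21501271, -0.50587168,  0.23076421]), 'orientation': array([-3.07728991e+00, -6.26681976e-01,  2.14868759e-04]), 'contact_force': array([ 0.11182939, -0.32894893,  0.58873062]), 'ft_torque': array([-0.0335662 , -0.00295703, -0.00795439]), 'gripper_width': 0.08538962312529211}
scene 515.4960568547043 317.9152421686475 197.17449015615014 [ 2.08588928 -1.02456964  0.4727899 ] [-0.16825486  0.44997688  1.56122564] [-0.60574098 -0.67940687  1.35635488]
battery [(array([251., 220.]), 0.6), (array([226., 185.]), 0.57)]
dock [(array([332., 223.]), 0.92)]
plate [(array([412., 279.]), 0.68)]
tape_roll [(array([352., 258.]), 0.54)]
dish [(array([368., 236.]), 0.66)]
brush []
top 421.26763258301486 315.94791202554603 199.06583024927835 [ 2.09926769 -2.1344496   0.1539751 ] [0.22665579 0.57533639 1.17730897] [0.36528442 0.18306663 1.26550192]
battery [(array([252., 270.]), 0.96), (array([179., 238.]), 0.96), (array([323., 212.]), 0.89)]
dock [(array([319., 181.]), 0.56)]
plate [(array([464., 206.]), 0.85)]
tape_roll [(array([400., 244.]), 0.72)]
dish [(array([388., 203.]), 0.58)]
brush [(array([396., 144.]), 0.83)]
wrist 352.7108984838775 322.04916056222146 201.49514141129532 [-2.41183686  1.59496636  0.23053733] [-0.55088725 -0.03641676  0.37796864] [ 0.28241285 -0.47813539  0.37321947]
battery []
dock []
plate []
tape_roll []
dish []
brush []
1.05
```

View pics/scene0.png

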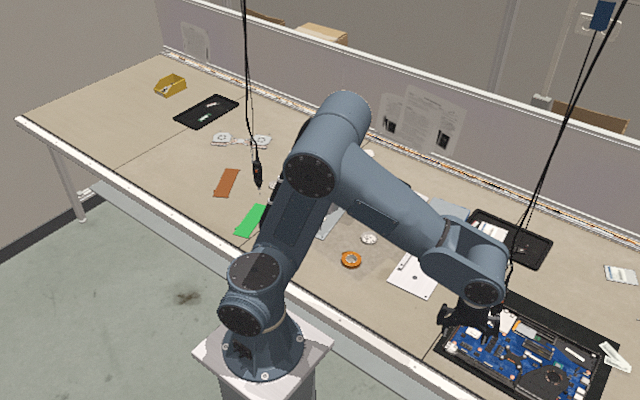

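View pics/top0.png

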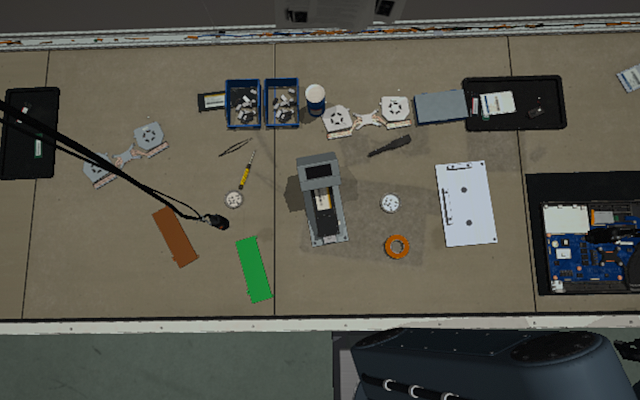

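```bash
python3 - <<'E'
from h import *
import pickle
p=pickle.load(open("scene0.pkl","rb")); save(p,"scene0c",(170,130,480,340),2.5)
p=pickle.load(open("top0.pkl","rb")); save(p,"top0c",(140,100,540,320),2)
E
```

```text
(no output)
```

View pics/scene0c.png

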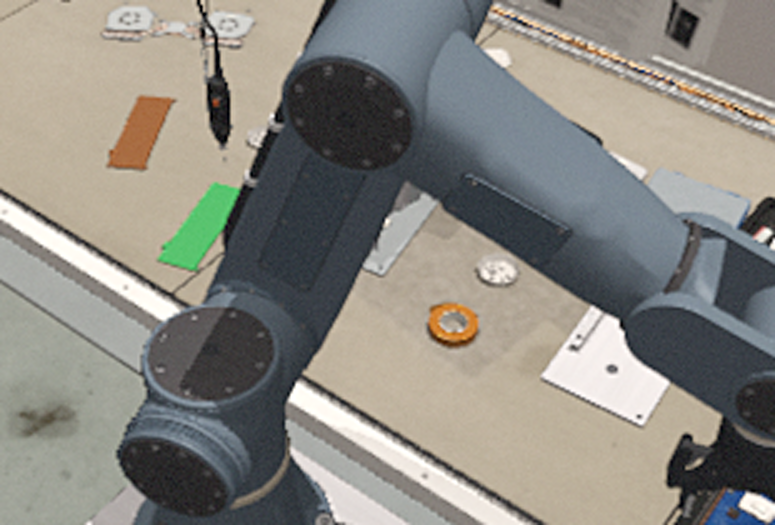

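View pics/top0c.png

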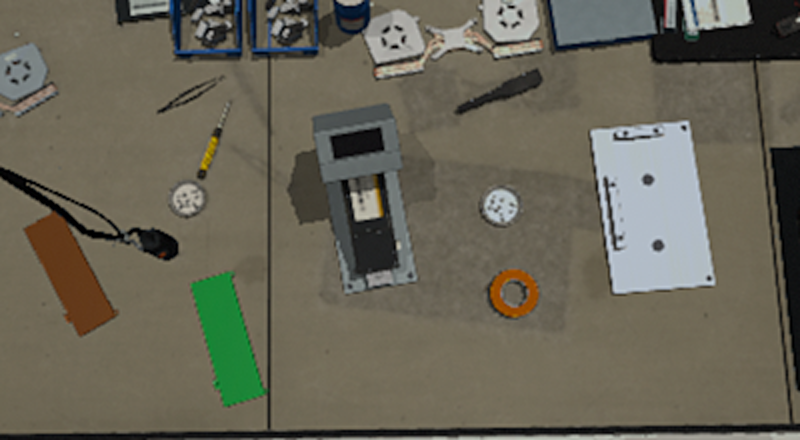

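```bash
python3 - <<'E'
from h import *
import pickle
p=pickle.load(open("top0.pkl","rb")); save(p,"dockc",(280,140,360,255),5);save(p,"platec",(420,150,510,255),5)
for uv in [(312,246),(347,240),(297,160),(338,152),(323,212)]: print(uv,atz(p,uv,0.0).round(3))
for uv in [(435,163),(485,160),(448,247),(497,243)]: print("plate",uv,atz(p,uv,0.01).round(3))
for uv in [(388,203),(400,244),(396,144)]: print(uv,atz(p,uv,0.01).round(3))
s=ctrl.read_state(); print(R.from_rotvec(s["orientation"]).as_matrix().round(3))
w=pickle.load(open("wrist0.pkl","rb"));Rm,t=cam(w); Rt=R.from_rotvec(s["orientation"]).as_matrix()
print("cam in tool", (Rt.T@(-Rm.T@t-s["tool_pos"])).round(4)); print((Rt.T@Rm.T).round(3))
E
```

```text
(312, 246) [0.446 0.232 0.   ]
(347, 240) [0.462 0.127 0.   ]
(297, 160) [0.713 0.276 0.   ]
(338, 152) [0.736 0.148 0.   ]
(323, 212) [0.548 0.198 0.   ]
plate (435, 163) [ 0.691 -0.146  0.01 ]
plate (485, 160) [ 0.697 -0.297  0.01 ]
plate (448, 247) [ 0.436 -0.168  0.01 ]
plate (497, 243) [ 0.446 -0.311  0.01 ]
(388, 203) [0.571 0.002 0.01 ]
(400, 244) [ 0.447 -0.028  0.01 ]
(396, 144) [ 0.754 -0.031  0.01 ]
[[ 0.92   0.391 -0.   ]
 [ 0.391 -0.92   0.   ]
 [ 0.    -0.    -1.   ]]
cam in tool [ 0.0729  0.0005 -0.1419]
[[ 0.001 -0.959 -0.285]
 [ 1.     0.     0.001]
 [-0.001 -0.285  0.959]]
```

View pics/dockc.png

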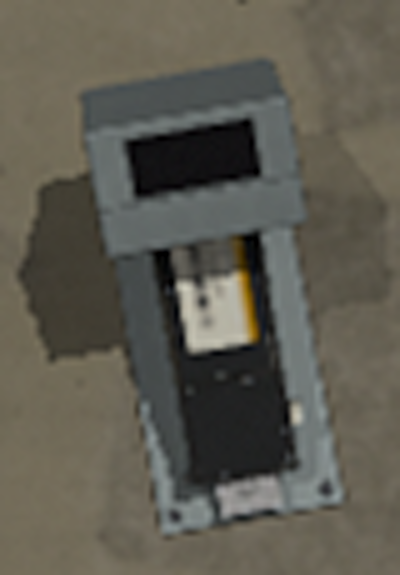

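View pics/platec.png

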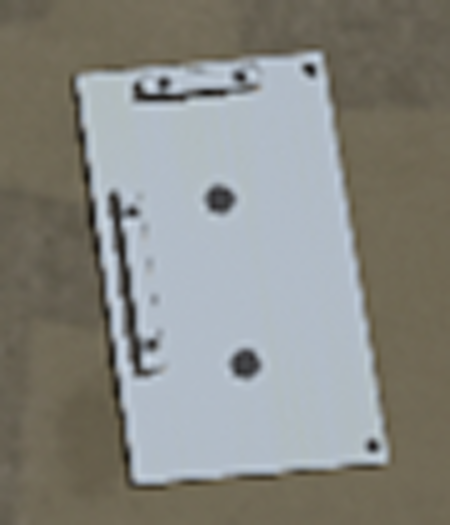

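View pics/wrist0.png

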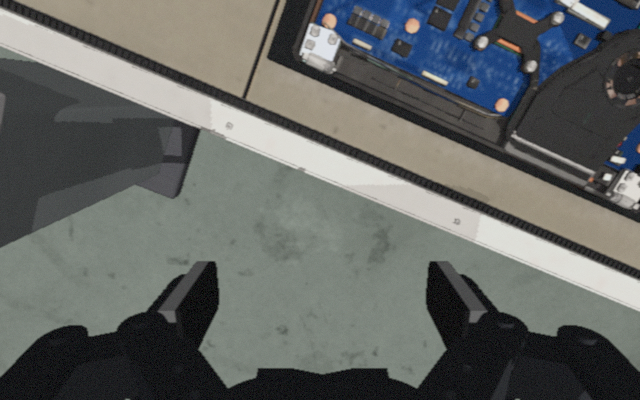

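Black pack candidates in the top picture: brown (175,237), green (254,270) and black in the cradle (323,212). The black one in the cradle is the battery, and the crop confirms it: black, white label, under the grey head. Next I move to a tilted viewing pose in front of the cradle.

```bash
python3 -m jog '0 0 0 -0.5 0 0 0.078; 0 0 0 -0.5 0 0 0.078; 0 0.283 -0.538 0 0 0 0; 0 0.283 -0.538 0 0 0 0; 0 0.283 -0.538 0 0 0 0'
python3 -m jog '0 0.283 -0.538 0 0 0 0; 0 0.283 -0.538 0 0 0 0; 0 0.283 -0.538 0 0 0 0; 0 0.283 -0.538 0 0 0 0; 0 0.283 -0.538 0 0 0 0'
python3 -m jog '0 0.283 -0.538 0 0 0 0; 0 0.283 -0.538 0 0 0 0; 0 0.283 -0.538 0 0 0 0; 0 0.283 -0.538 0 0 0 0; 0 0.283 -0.538 0 0 0 0'
python3 -m jog '0 0.283 -0.538 0.35 0 0 0; 0 0.283 -0.538 0.35 0 0 0;0 0 0 0 0 0.0833 0; 0 0 0 0 0 0.0833 0'
python3 -m jog '0 0 0 0 0 0.0833 0; 0 0 0 0 0 0.0833 0;0 0 0 0 0 0 0'
python3 - <<'E'
from h import *
import pickle
for n in ["wrist","scene"]:
    p=ctrl.snapshot(n); save(p,n+"1"); pickle.dump(p,open(n+"1.pkl","wb"))
s=ctrl.read_state();print(s["t"],s["tool_pos"],R.from_rotvec(s["orientation"]).as_matrix().round(3))
E
```

```text
t: 1.55
tool_pos: [0.2621, -0.3664, 0.3114]
orientation: [3.132, 0.244, 0.0]
contact_force: [0.5, 0.3, -1.0]
gripper_width: 0.0854
t: 2.05
tool_pos: [0.3404, -0.136, 0.3116]
orientation: [3.132, 0.245, 0.001]
contact_force: [0.7, -1.6, -0.8]
gripper_width: 0.0853
t: 2.55
tool_pos: [0.4187, 0.0947, 0.3116]
orientation: [3.132, 0.247, 0.001]
contact_force: [2.8, -0.9, 0.2]
gripper_width: 0.0855
t: 2.95
tool_pos: [0.4467, 0.1757, 0.2594]
orientation: [-3.085, -0.246, -0.407]
contact_force: [0.3, -0.3, 0.7]
gripper_width: 0.0858
t: 3.25
tool_pos: [0.4442, 0.1742, 0.2603]
orientation: [-2.987, -0.236, -0.8]
contact_force: [-0.0, 0.6, 0.1]
gripper_width: 0.0857
3.35 [0.44636817 0.1745123  0.26180841] [[ 0.857  0.156  0.492]
 [ 0.136 -0.988  0.078]
 [ 0.498  0.    -0.867]]
```

View pics/wrist1.png

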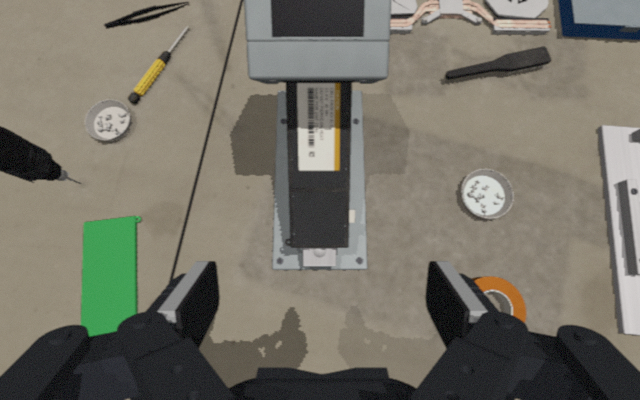

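View pics/scene1.png

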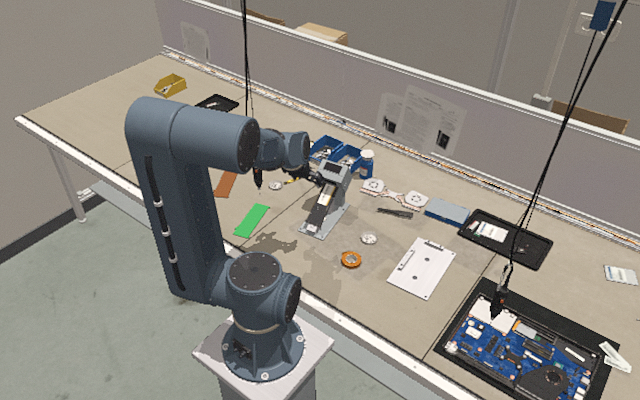

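```bash
python3 - <<'E'
from h import *
import pickle
p=pickle.load(open("wrist1.pkl","rb")); save(p,"w1c",(260,70,380,275),2.9);
p=pickle.load(open("scene1.pkl","rb")); save(p,"s1c",(285,145,375,255),5); save(p,"s1p",(380,230,465,305),7)
p=pickle.load(open("wrist1.pkl","rb"));im=p["pixels"][70:275,260:380]
E
```

```text
(no output)
```

View pics/w1c.png

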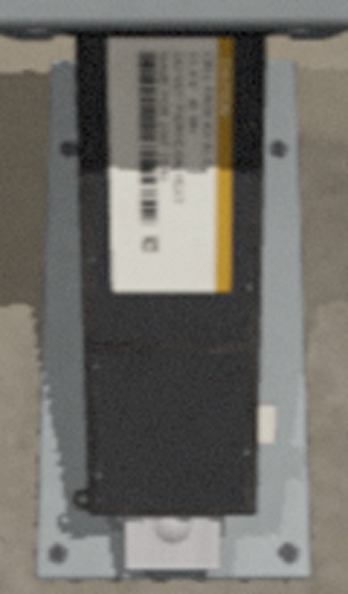

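View pics/s1c.png

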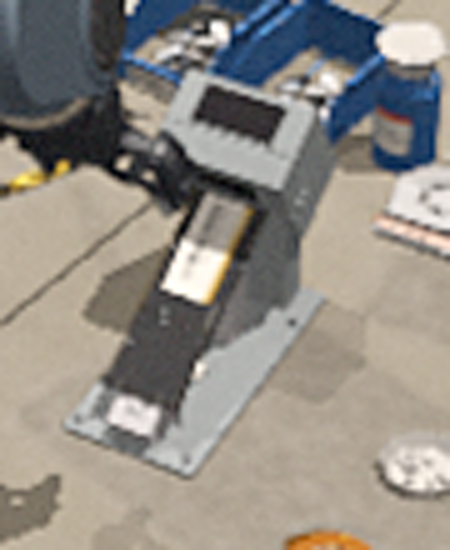

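View pics/s1p.png

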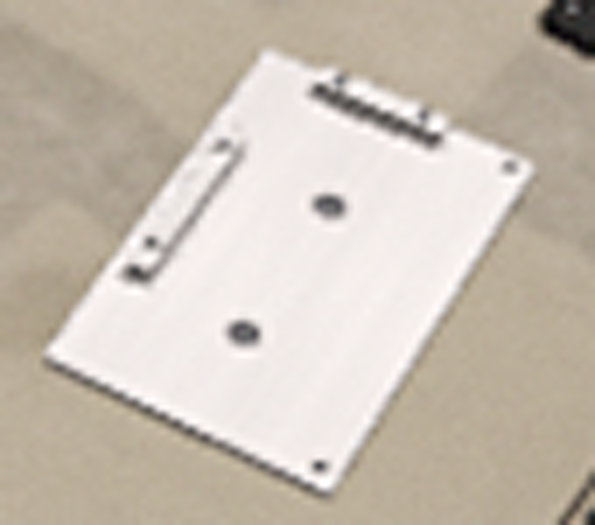

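```bash
cat > fit.py <<'E'
from h import *
import pickle
from scipy.optimize import least_squares
W,T,S=[pickle.load(open(f,"rb")) for f in ["wrist1.pkl","top0.pkl","scene1.pkl"]]
c=lambda L,o,k:[(o[0]+a/k-0.5,o[1]+b/k-0.5) for a,b in L]
wb=c([(38,577),(310,577),(52,62),(296,62)],(260,70),2.9)
wt=c([(86,515),(255,513)],(260,70),2.9); we=c([(78,40),(265,40)],(260,70),2.9)
tb=c([(162,535),(343,500)],(280,140),5); tt=c([(188,480),(295,468)],(280,140),5)
sb=c([(65,427),(192,478),(325,292)],(285,145),5); st=c([(105,380)],(285,145),5)
c30,s30=np.cos(np.pi/6),.5
def model(q):
    x,y,yaw,h,sx,sz,sy=q; Rz=R.from_euler("z",yaw).as_matrix(); o=np.array([x,y,0])
    w=lambda P:np.atleast_2d(P)@Rz.T+o
    bl=lambda a,b:[sx+a*c30-.007*s30,sy+b,sz+a*s30+.007*c30]
    base=w([[-.115,.055,h],[-.115,-.055,h],[.115,.055,h],[.115,-.055,h]])
    low=w([bl(-.095,.031),bl(-.095,-.031)]); 
    r=[]
    add=lambda P,X,uv,s:r.append((proj(P,X)-np.array(uv))/s)
    add(W,base,wb,1);add(W,low,wt,1);add(T,base[:2],tb,1);add(T,low,tt,1);add(S,base[[0,1,3]],sb,1);add(S,low[:1],st,1)
    for k,b in enumerate([.031,-.031]):
        A=proj(W,w([bl(-.05,b),bl(.06,b)])); d=A[1]-A[0]; d/=np.linalg.norm(d); e=np.array(we[k])-A[0]
        r.append(np.array([[d[0]*e[1]-d[1]*e[0]]]))
    return np.concatenate([a.ravel() for a in r])
f=least_squares(model,[.57,.2,.15,.008,-.02,.08,0],loss="soft_l1")
print(f.x.round(4),"yaw",np.degrees(f.x[2]).round(2)); print(model(f.x).round(1))
x,y,yaw,h,sx,sz,sy=f.x
print("seat",(np.array([x,y,0])+R.from_euler("z",yaw).as_matrix()@[sx,sy,sz]).round(4))
tp=c([(77,75),(322,52),(388,460),(132,485)],(420,150),5);sp=c([(265,50),(535,165),(330,490),(48,352)],(380,230),7)
def pm(q,P=None):
    Rz=R.from_euler("z",q[2]).as_matrix(); X=np.array([[.125,.075,.01],[.125,-.075,.01],[-.125,-.075,.01],[-.125,.075,.01]])@Rz.T+[q[0],q[1],0]
    return np.r_[(proj(T,X)-tp).ravel(),(proj(S,X)-sp).ravel()]
g=least_squares(pm,[.57,-.23,.05],loss="soft_l1"); print("plate",g.x.round(4),np.degrees(g.x[2]),pm(g.x).round(1))
Rz=R.from_euler("z",g.x[2]).as_matrix();print("corner",(Rz@[.105,.052,.01]+[g.x[0],g.x[1],0]).round(4))
np.save("fit.npy",np.r_[f.x,g.x])
E
python3 fit.py
```

```text
[ 0.5689  0.1965  0.1585  0.003  -0.0079  0.0844  0.0007] yaw 9.08
[-0.7  0.2  0.3  0.2  0.3 -0.4 -0.1 -0.4  0.1 -0.6  0.1  0.1 -0.  -0.8
  0.  -0.2  0.9  0.7  0.5 -0.6 -0.7  0.7 -0.3  0.6  0.4  1.5 -0.7  1.
  1.7 -0.4]
seat [0.5609 0.196  0.0844]
plate [ 0.569  -0.2286  0.0722] 4.138888221186536 [-0.3 -0.5  0.1 -0.4  0.1  0.1  0.2 -0.4  0.   0.1 -0.1  0.2 -0.2  0.5
 -0.8  0.6]
corner [ 0.67   -0.1691  0.01  ]
```

```bash
cat > go.py <<'E'
from h import *
import sys
def togo(target):
    s=ctrl.read_state(); Rt=R.from_rotvec(s["orientation"]).as_matrix()
    d=Rt.T@(np.array(target)-s["tool_pos"]); return (d*1000).round(1),(d/.08).round(3)
q=np.load("fit.npy"); psi=q[2]; Rd=R.from_euler("z",psi).as_matrix()
seat=np.array([q[0],q[1],0])+Rd@[q[4],q[6],q[5]]
u=Rd@[np.cos(np.pi/6),0,.5]; n=Rd@[-.5,0,np.cos(np.pi/6)]; v=Rd@[0,-1,0]
E
python3 - <<'E'
from go import *
print(togo(seat-.01*u-.005*n))
Rt=R.from_rotvec(ctrl.read_state()["orientation"]).as_matrix(); D=np.c_[u,v,-n]
print(np.degrees(R.from_matrix(Rt.T@D).as_rotvec()))
E
```

```text
(array([  2.8,  -3.3, 216.9]), array([ 0.035, -0.042,  2.711]))
[ 0.05631602  0.14632872 -0.07715195]
```

```bash
python3 -m jog '0 0.035 -0.042 0.5 0 0 0; 0 0 0 0.5 0 0 0; 0 0 0 0.5 0 0 0; 0 0 0 0.4 0 0 0; 0 0 0 0 0 0 0'
python3 - <<'E'
from go import *
import pickle
for n_ in ["wrist"]:
    p=ctrl.snapshot(n_); save(p,n_+"2"); pickle.dump(p,open(n_+"2.pkl","wb"))
print(togo(seat-.01*u-.005*n))
for b in (.031,-.031): print(proj(p,[seat-.095*u-b*v+.007*n,seat+.06*u-b*v+.007*n]).round(1))
E
```

```text
t: 3.85
tool_pos: [0.5241, 0.1894, 0.1275]
orientation: [-2.992, -0.233, -0.79]
contact_force: [0.1, 0.5, 0.5]
gripper_width: 0.0855
(array([ 0.3, -0.7, 63. ]), array([ 0.004, -0.009,  0.787]))
[[272.  349.6]
 [259.3  99.8]]
[[368.  349.3]
 [379.   99.7]]
```

View pics/wrist2.png

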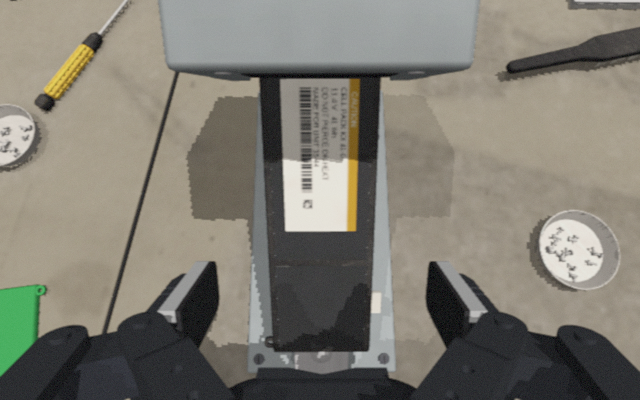

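```bash
python3 -m jog '0 0.004 -0.009 0.3 0 0 0; 0 0 0 0.3 0 0 0; 0 0 0 0.2 0 0 0; 0 0 0 0 0 0 0'
python3 -m jog '0.15 0 0 0 0 0 0; 0.2 0 0 0 0 0 0; 0.22 0 0 0 0 0 0; 0.22 0 0 0 0 0 0' 25
python3 - <<'E'
from go import *
p=ctrl.snapshot("wrist"); save(p,"wrist3")
print(togo(seat-.01*u-.005*n),ctrl.read_state()["contact_force"],ctrl.read_state()["ft_torque"])
E
```

```text
t: 4.3
tool_pos: [0.5558, 0.1955, 0.0763]
orientation: [-2.989, -0.234, -0.8]
contact_force: [-0.0, -1.2, -0.0]
gripper_width: 0.0855
t: 4.7
tool_pos: [0.5551, 0.1958, 0.0767]
orientation: [-2.987, -0.234, -0.801]
contact_force: [0.0, 0.6, -0.1]
gripper_width: 0.0666
(array([-1. ,  0.8,  1. ]), array([-0.012,  0.01 ,  0.013])) [-0.38137186 -0.23862896 -0.09180108] [-0.06249914  0.30618971 -0.00108136]
```

View pics/wrist3.png

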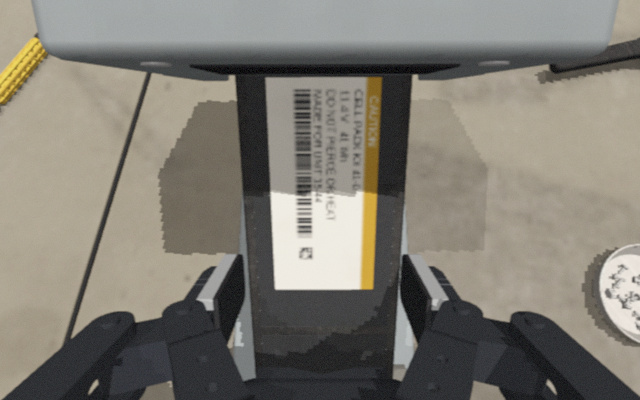

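```bash
python3 -m jog '0.22 0 0.01 0.02 0 0 0; 0.35 0 0 0 0 0 0; 0.5 0 0 0 0 0 0; 0.5 0 0 0 0 0 0;0.5 0 0 0 0 0 0' 60
python3 - <<'E'
from go import *
p=ctrl.snapshot("wrist"); save(p,"wrist4")
print(togo(seat-.01*u-.005*n),ctrl.read_state()["contact_force"],ctrl.read_state()["ft_torque"])
E
```

```text
t: 5.25
tool_pos: [0.5558, 0.195, 0.0748]
orientation: [-2.987, -0.235, -0.8]
contact_force: [-4.9, -1.7, 8.6]
gripper_width: 0.0602
(array([-0.7, -0.1, -0.7]), array([-0.009, -0.001, -0.009])) [-6.54502332 -2.35398837  8.61520819] [-0.02967807  0.30615363  0.07657444]
```

View pics/wrist4.png

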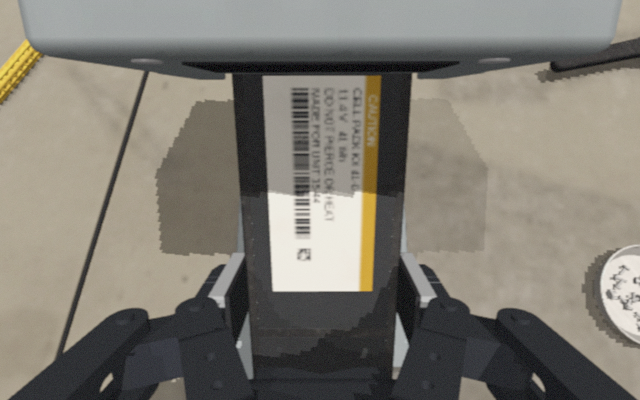

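```bash
python3 -m jog '0.5 -0.06 0 -0.006 0 0 0; 0.5 -0.06 0 0 0 0 0; 0.5 -0.06 0 0 0 0 0; 0.5 -0.06 0 0 0 0 0;0.5 -0.06 0 0 0 0 0' 70
python3 -m jog '0.5 -0.06 0 0 0 0 0; 0.5 -0.06 0 0 0 0 0; 0.5 -0.06 0 0 0 0 0; 0.5 0 0 0 0 0 0'
python3 - <<'E'
from go import *
p=ctrl.snapshot("wrist"); save(p,"wrist5")
print(togo(seat-.01*u-.005*n),ctrl.read_state()["contact_force"],ctrl.read_state()["ft_torque"])
E
```

```text
t: 5.8
tool_pos: [0.5356, 0.192, 0.0633]
orientation: [-2.986, -0.234, -0.802]
contact_force: [-0.6, 0.7, 4.8]
gripper_width: 0.0597
t: 6.2
tool_pos: [0.5239, 0.1897, 0.0582]
orientation: [-2.989, -0.233, -0.789]
contact_force: [-0.5, -0.9, -2.0]
gripper_width: 0.0601
(array([35.4, -0.4,  0.8]), array([ 0.443, -0.005,  0.011])) [-0.57415833  0.92579786 -1.49268598] [-0.12107681  0.55392399  0.00633898]
```

View pics/wrist5.png

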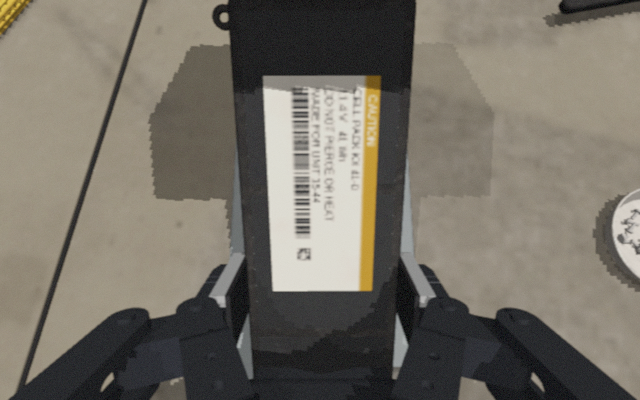

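```bash
python3 -m jog '0.5 -0.08 0 0 0 0 0; 0.5 0 0 -0.2 0 0 0; 0.5 0 0 -0.4 0 0 0; 0.5 0 0 -0.4 0 0 0; 0.5 0 0 -0.4 0 0 0' 70
python3 - <<'E'
from go import *
px,py,pw=q[7:]; Rp=R.from_euler("z",pw).as_matrix()
s=ctrl.read_state(); Rt=R.from_rotvec(s["orientation"]).as_matrix()
print(s["tool_pos"], s["gripper_width"],s["contact_force"])
print("tgt",np.array([px,py,0])+Rp@[-.0113,-.005,.06])
p=ctrl.snapshot("scene"); save(p,"scene6",(270,130,470,310),3.5)
E
```

```text
t: 6.75
tool_pos: [0.4738, 0.1808, 0.1413]
orientation: [-2.993, -0.233, -0.785]
contact_force: [0.6, 0.3, -1.6]
gripper_width: 0.0599
[0.47379848 0.18083701 0.14131594] 0.05989234982965506 [ 0.56560359  0.283572   -1.55715061]
tgt [ 0.55806753 -0.23435379  0.06      ]
```

View pics/scene6.png

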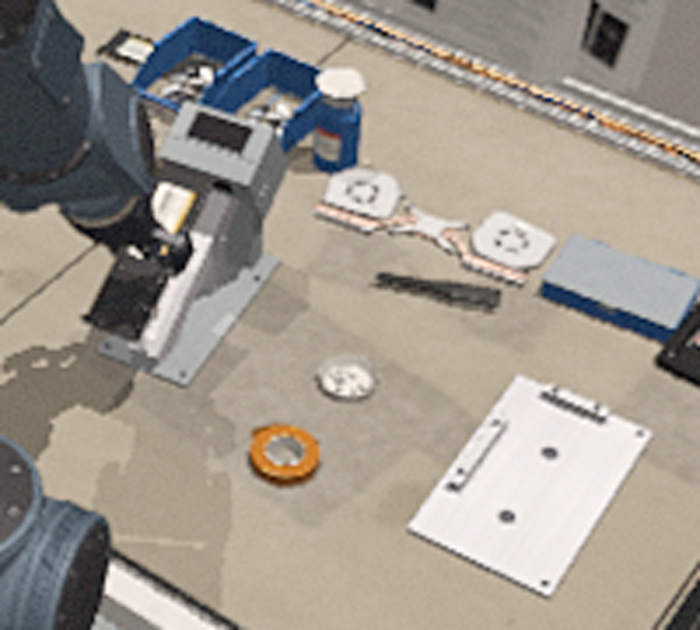

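```bash
python3 -m jog '0.5 0 0.3 -0.1 0 0 0; 0.5 0 0.5 0 0 0 0; 0.5 0 0.5 0 0 0 0; 0.5 0 0.4 0 0 -0.0833 0; 0.5 0 0.4 0 0 -0.0833 0' 
python3 -m jog '0.5 0 0.4 0 0 -0.0833 0; 0.5 0 0.4 0 0 -0.0833 0; 0.5 0 0.5 0 0 0 0.0549; 0.5 0 0.3 0 0 0 0; 0.5 0 0 0 0 0 0' 
cat >> go.py <<'E'
px,py,pw=q[7:]; Rp=R.from_euler("z",pw).as_matrix(); P0=np.array([px,py,0])
def plt(x,y,z): return P0+Rp@[x/1000,y/1000,z/1000]
def rep():
    s=ctrl.read_state(); Rt=R.from_rotvec(s["orientation"]).as_matrix(); D=np.c_[Rp[:,0],-Rp[:,1],[0,0,-1]]
    print("t",s["t"],"plate xyz mm",((Rp.T@(s["tool_pos"]-P0))*1000).round(1),"rot todo deg",np.degrees(R.from_matrix(Rt.T@D).as_rotvec()).round(2),"F",s["contact_force"].round(1),"w",s["gripper_width"].round(4))
E
python3 - <<'E'
from go import *
rep(); print(togo(plt(-11.3,-5,40)))
p=ctrl.snapshot("wrist"); save(p,"wrist7")
E
```

```text
t: 7.3
tool_pos: [0.4918, 0.042, 0.1479]
orientation: [-3.091, -0.241, -0.379]
contact_force: [0.5, 1.3, -4.1]
gripper_width: 0.0599
t: 7.8
tool_pos: [0.5106, -0.086, 0.1476]
orientation: [3.136, 0.103, -0.02]
contact_force: [0.4, 1.1, -2.2]
gripper_width: 0.06Traceback (most recent call last):
  File "<stdin>", line 2, in <module>
  File "go.py", line 13, in rep
    print("t",s["t"],"plate xyz mm",((Rp.T@(s["tool_pos"]-P0))*1000).round(1),"rot todo deg",np.degrees(R.from_matrix(Rt.T@D).as_rotvec()).round(2),"F",s["contact_force"].round(1),"w",s["gripper_width"].round(4))
                                                                                                                                                                                        ^^^^^^^^^^^^^^^^^^^^^^^^
AttributeError: 'float' object has no attribute 'round'
```

```bash
sed -i 's/s\["gripper_width"\].round(4)/s["gripper_width"]/' go.py
python3 - <<'E'
from go import *
rep(); print(togo(plt(-11.3,-5,60)))
p=ctrl.snapshot("wrist"); save(p,"wrist7")
E
```

```text
t 7.8 plate xyz mm [-47.9 146.4 147.6] rot todo deg [ 0.22  0.72 -0.36] F [ 0.4  1.1 -2.2] w 0.06000506491170038
(array([ 38.6, 150.8,  87.7]), array([0.483, 1.885, 1.096]))
```

View pics/wrist7.png

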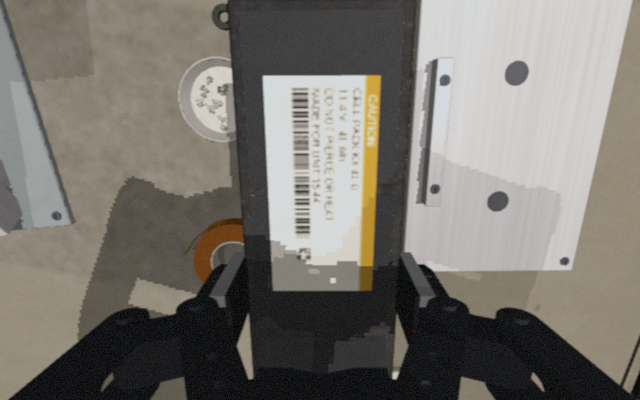

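```bash
python3 -m jog '0.5 0.16 0.5 0 0 0.006 -0.004; 0.5 0.16 0.5 0 0 0 0; 0.5 0.16 0.5 0.1 0 0 0; 0.5 0 0.385 0.4 0 0 0; 0.5 0 0 0.4 0 0 0' 
python3 -m jog '0.5 0 0 0.1 0 0 0; 0.5 0 0 0 0 0 0' 
python3 - <<'E'
from go import *
rep(); print(togo(plt(-11.3,-5,5)))
import pickle
for n_ in ["wrist","scene"]:
    p=ctrl.snapshot(n_); save(p,n_+"8",None if n_=="wrist" else (350,200,490,320),1 if n_=="wrist" else 5)
    pickle.dump(p,open(n_+"8.pkl","wb"))
E
```

```text
t: 8.35
tool_pos: [0.5606, -0.2337, 0.0756]
orientation: [3.135, 0.116, -0.001]
contact_force: [-0.5, 0.8, -3.8]
gripper_width: 0.06
t: 8.55
tool_pos: [0.5593, -0.2298, 0.0675]
orientation: [3.138, 0.121, -0.008]
contact_force: [0.0, 0.6, -2.9]
gripper_width: 0.0596
t 8.55 plate xyz mm [-9.8 -0.6 67.5] rot todo deg [0.09 0.29 0.26] F [ 0.   0.6 -2.9] w 0.059643654597546905
(array([-1.2,  4.3, 62.5]), array([-0.015,  0.054,  0.781]))
```

View pics/wrist8.png

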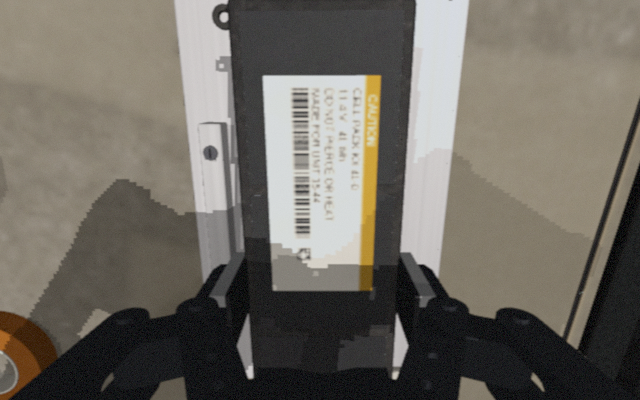

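View pics/scene8.png

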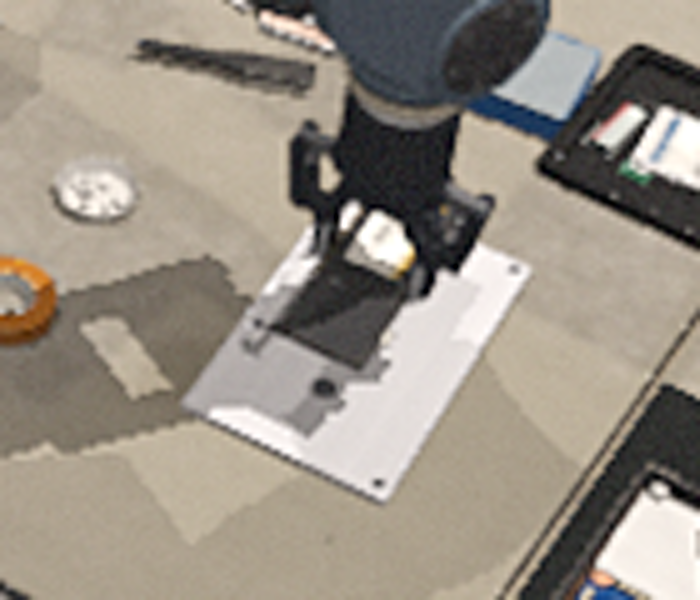

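```bash
python3 -m jog '0.5 -0.035 0.075 0.25 0 0 0; 0.5 0 0 0.25 0 0 0.003; 0.5 0 0 0.12 0 0.003 0; 0.5 0 0 0.05 0 0 0; 0.5 0 0 0 0 0 0' 
python3 - <<'E'
from go import *
rep(); print(togo(plt(-13.3,-7,5)))
E
```

```text
t: 9.15
tool_pos: [0.5578, -0.2374, 0.0156]
orientation: [3.136, 0.113, 0.005]
contact_force: [0.4, 0.4, -3.5]
gripper_width: 0.0598
t 9.15 plate xyz mm [-11.8  -8.   15.6] rot todo deg [ 0.19 -0.16 -0.02] F [ 0.4  0.4 -3.5] w 0.05980291204662307
(array([-1.5, -1. , 10.6]), array([-0.019, -0.013,  0.132]))
```

```bash
python3 -m jog '0.5 0 0 0.04 0 0 0; 0.5 0 0 0.03 0 0 0; 0.5 0 0 0.02 0 0 0; 0.5 0 0 0 0 0 0' 
python3 -c "
from go import *
rep();print(ctrl.read_state()['ft_torque'])"
```

```text
t: 9.55
tool_pos: [0.5574, -0.2375, 0.0076]
orientation: [3.137, 0.112, 0.003]
contact_force: [-1.1, -0.0, -3.0]
gripper_width: 0.0602
t 9.55 plate xyz mm [-12.2  -8.1   7.6] rot todo deg [ 0.16 -0.11 -0.05] F [-1.1 -0.  -3. ] w 0.0602379847896837
[-0.03112157  0.00927412  0.01193254]
```

```bash
for i in 1 2 3; do python3 -m jog '0.5 0 0 0.01 0 0 0; 0.5 0 0 0 0 0 0' | egrep 'tool_pos|force'; done
```

```text
tool_pos: [0.5574, -0.2376, 0.0069]
contact_force: [0.4, 0.7, -3.6]
tool_pos: [0.5574, -0.2375, 0.006]
contact_force: [-0.5, 0.2, -3.1]
tool_pos: [0.5575, -0.2376, 0.0054]
contact_force: [-0.5, -0.1, -3.4]
```

```bash
for i in 1 2; do python3 -m jog '0.5 0 0 0.008 0 0 0; 0.5 0 0 0 0 0 0' | egrep 'tool_pos|force'; done
python3 -c "
from go import *
rep();print(ctrl.read_state()['ft_torque'])
p=ctrl.snapshot('scene');save(p,'scene9',(370,210,480,310),6)"
```

```text
tool_pos: [0.5575, -0.2376, 0.0053]
contact_force: [-1.3, 0.9, 5.0]
tool_pos: [0.5575, -0.2376, 0.0052]
contact_force: [-5.8, 1.4, 12.5]
t 10.55 plate xyz mm [-12.1  -8.2   5.2] rot todo deg [ 0.17 -0.13 -0.04] F [-5.8  1.4 12.5] w 0.060033257600996696
[0.84045198 0.96224473 0.17095464]
```

View pics/scene9.png

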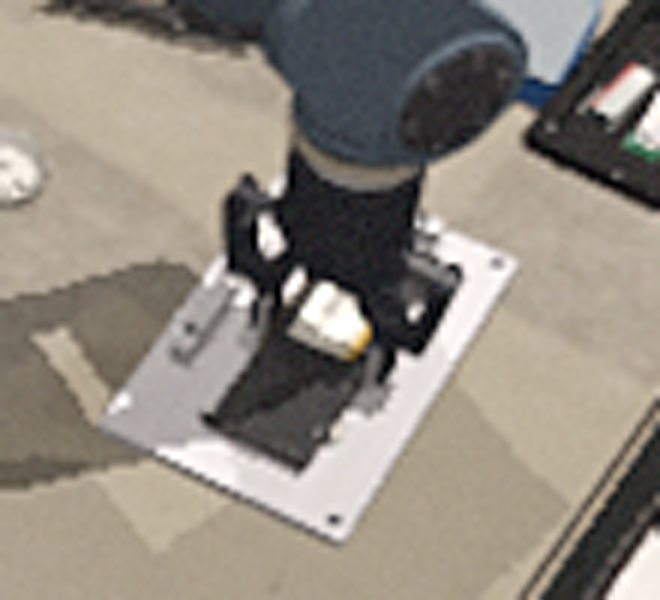

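```bash
python3 -m jog '0.35 0 0 0 0 0 0; 0.25 0 0 0 0 0 0; 0.17 0 0 0 0 0 0; 0.17 0 0 -0.02 0 0 0; 0.17 0 0 -0.1 0 0 0'
python3 -m jog '0.17 0 0 -0.3 0 0 0; 0.17 0 0 -0.5 0 0 0;0.17 0 0 -0.3 0 0 0; 0.5 -0.6 0 0 0 0 0; 1 -0.3 0 0 0 0 0'
python3 - <<'E'
from go import *
import pickle
rep()
for n_ in ["wrist","scene","top"]:
    p=ctrl.snapshot(n_); save(p,n_+"10",{"scene":(370,210,480,310),"top":(420,150,510,255),"wrist":None}[n_],{"scene":6,"top":5,"wrist":1}[n_])
    pickle.dump(p,open(n_+"10.pkl","wb"))
E
```

```text
t: 11.1
tool_pos: [0.557, -0.2373, 0.0131]
orientation: [3.137, 0.112, 0.001]
contact_force: [-0.8, 0.4, 1.0]
gripper_width: 0.071
t: 11.6
tool_pos: [0.4835, -0.2423, 0.1025]
orientation: [3.136, 0.113, 0.004]
contact_force: [-0.1, -0.3, -0.9]
gripper_width: 0.043
t 11.6 plate xyz mm [-86.2  -7.5 102.5] rot todo deg [ 0.2  -0.14 -0.03] F [-0.1 -0.3 -0.9] w 0.043036926952379845
```

View pics/wrist10.png

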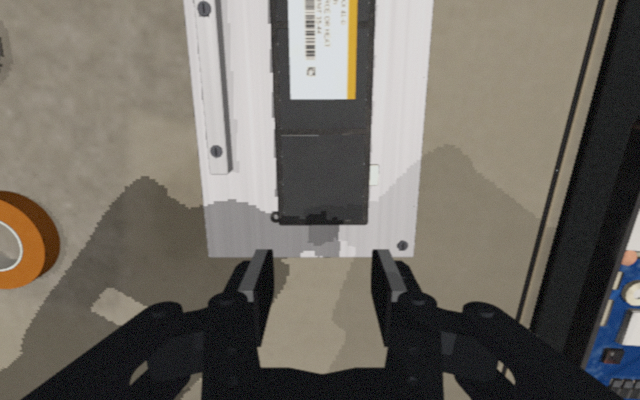

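View pics/top10.png

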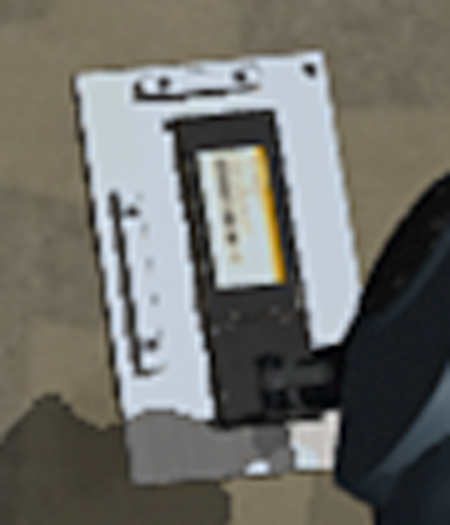

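```bash
python3 -m jog '1 0.5 0.36 0 0 0 0; 1 0.54 0.37 0 0 0 0;1 0 0 0.25 0 0 0; 1 0 0 0.25 0 0 0; 1 0 0 0 0 0 0'
python3 - <<'E'
from go import *
rep();print(togo(plt(-3,-66,12)))
p=ctrl.snapshot("wrist");save(p,"wrist11")
E
```

```text
t: 12.25
tool_pos: [0.5702, -0.2928, 0.0592]
orientation: [3.139, 0.113, -0.002]
contact_force: [-0.2, 0.1, 0.1]
gripper_width: -0.0002
t 12.25 plate xyz mm [ -3.4 -64.2  59.2] rot todo deg [ 0.03  0.06 -0.03] F [-0.2  0.1  0.1] w -0.00015812435139661042
(array([ 0.4,  1.8, 47.2]), array([0.005, 0.022, 0.59 ]))
```

View pics/wrist11.png

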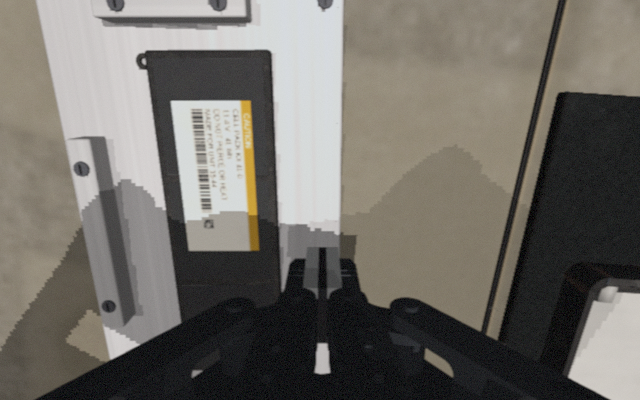

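```bash
python3 -m jog '1 0.005 0.04 0.3 0 0 0; 1 0 0 0.2 0 0 0; 1 0 0 0.08 0 0 0; 1 0 0 0 0 0 0; 1 0 -0.05 0 0 0 0'
python3 - <<'E'
from go import *
rep()
p=ctrl.snapshot("wrist");save(p,"wrist12")
E
```

```text
t: 12.8
tool_pos: [0.5715, -0.2933, 0.0162]
orientation: [3.136, 0.112, 0.005]
contact_force: [-0.6, 0.3, 0.5]
gripper_width: 0.0001
t 12.8 plate xyz mm [ -2.2 -64.8  16.2] rot todo deg [ 0.21 -0.17 -0.07] F [-0.6  0.3  0.5] w 0.00010581513579413264
```

View pics/wrist12.png

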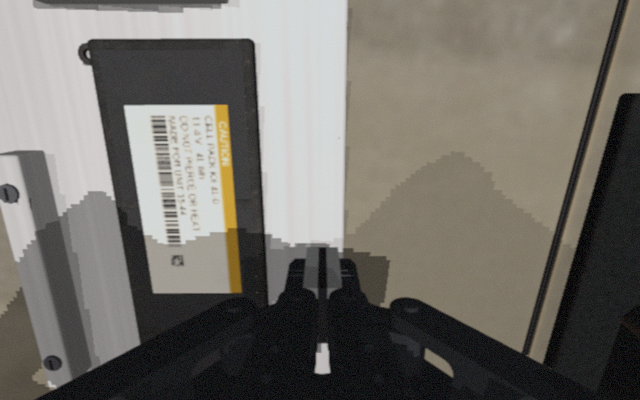

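```bash
python3 -m jog '1 0 -0.05 0 0 0 0; 1 0 0 0 0 0 0; 1 0 0 0 0 0 0'
python3 -c "
from go import *
rep()"
```

```text
t: 13.15
tool_pos: [0.5709, -0.2889, 0.0158]
orientation: [3.136, 0.112, 0.004]
contact_force: [0.5, 0.8, -0.1]
gripper_width: 0.0003
t 13.15 plate xyz mm [ -2.4 -60.3  15.8] rot todo deg [ 0.18 -0.14 -0.04] F [ 0.5  0.8 -0.1] w 0.00034049890035203376
```

```bash
python3 -m jog '1 0 0 0.05 0 0 0; 1 0 0 0 0 0 0; 1 0 -0.06 0 0 0 0; 1 0 -0.06 0 0 0 0; 1 0 0 0 0 0 0'
python3 -c "
from go import *
rep()"
python3 -m jog '1 0 -0.05 0 0 0 0; 1 0 -0.05 0 0 0 0; 1 0 -0.05 0 0 0 0; 1 0 0 0 0 0 0'
python3 -c "
from go import *
rep()
p=ctrl.snapshot('wrist');save(p,'wrist13')"
```

```text
t: 13.65
tool_pos: [0.57, -0.2786, 0.0113]
orientation: [3.137, 0.113, 0.003]
contact_force: [0.2, 0.1, 0.4]
gripper_width: 0.0001
t 13.65 plate xyz mm [ -2.6 -50.   11.3] rot todo deg [ 0.15 -0.1  -0.02] F [0.2 0.1 0.4] w 7.540516000677237e-05
t: 14.05
tool_pos: [0.5692, -0.2669, 0.0114]
orientation: [3.137, 0.113, 0.003]
contact_force: [0.7, -0.1, -0.0]
gripper_width: -0.0002
t 14.05 plate xyz mm [ -2.5 -38.3  11.4] rot todo deg [ 0.16 -0.12 -0.02] F [ 0.7 -0.1 -0. ] w -0.00017922012229778028
```

View pics/wrist13.png

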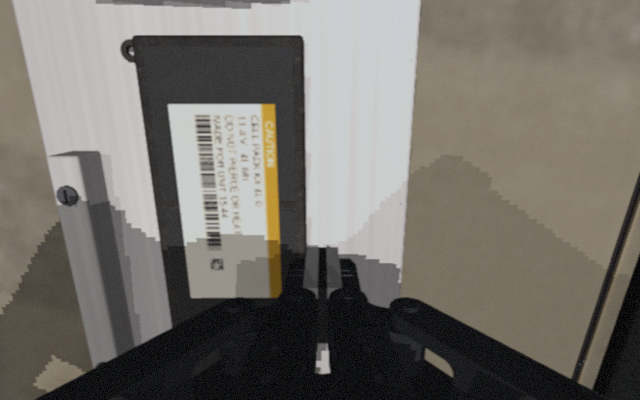

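```bash
python3 -m jog '1 0 -0.05 0 0 0 0; 1 0 -0.05 0 0 0 0; 1 0 0 0 0 0 0'
python3 -c "
from go import *
rep()
p=ctrl.snapshot('wrist');save(p,'wrist14')
p=ctrl.snapshot('scene');save(p,'scene14',(370,210,480,310),6)"
```

```text
t: 14.4
tool_pos: [0.5686, -0.2589, 0.0113]
orientation: [3.137, 0.112, 0.003]
contact_force: [-0.3, 0.1, -0.4]
gripper_width: -0.0003
t 14.4 plate xyz mm [ -2.6 -30.3  11.3] rot todo deg [ 0.16 -0.11 -0.03] F [-0.3  0.1 -0.4] w -0.00026140317489535867
```

View pics/wrist14.png

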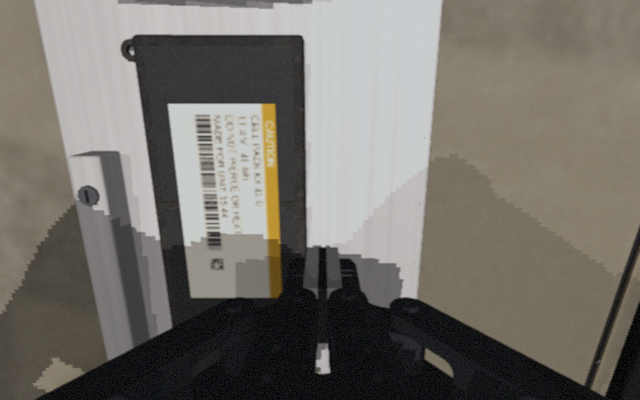

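View pics/scene14.png

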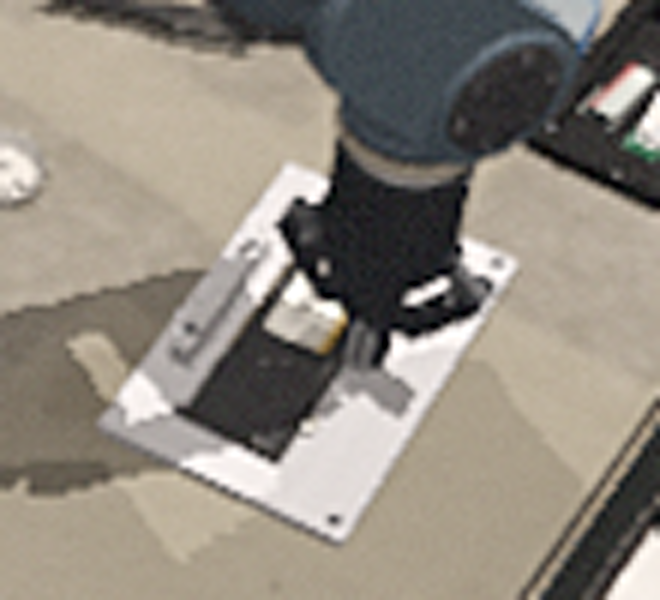

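```bash
python3 -m jog '1 0 -0.05 0 0 0 0; 1 0 -0.04 0 0 0 0; 1 0 -0.02 0 0 0 0; 1 0 0 0 0 0 0'
python3 -c "
from go import *
rep()
p=ctrl.snapshot('wrist');save(p,'wrist15')"
```

```text
t: 14.9
tool_pos: [0.568, -0.2503, 0.0112]
orientation: [3.137, 0.112, 0.003]
contact_force: [-0.8, 0.6, 0.4]
gripper_width: -0.0001
t 14.9 plate xyz mm [ -2.6 -21.6  11.2] rot todo deg [ 0.15 -0.11 -0.04] F [-0.8  0.6  0.4] w -6.168856515331657e-05
```

View pics/wrist15.png

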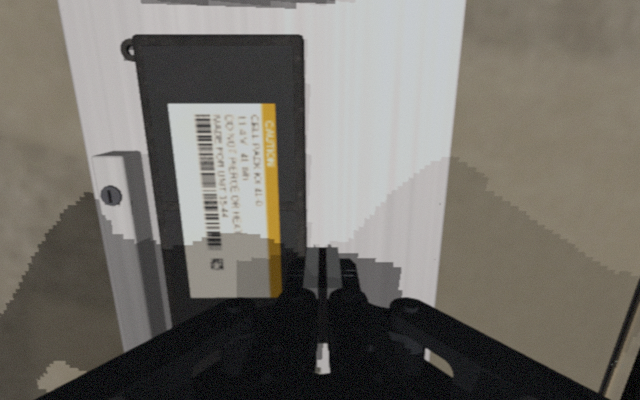

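```bash
for i in 1; do python3 -m jog '1 0 -0.02 0 0 0 0; 1 0 0 0 0 0 0' | egrep 'pos|force'; python3 -m jog '1 0 -0.015 0 0 0 0; 1 0 0 0 0 0 0'| egrep 'pos|force';python3 -m jog '1 0 -0.015 0 0 0 0; 1 0 0 0 0 0 0'| egrep 'pos|force'; done
python3 -c "
from go import *
rep()
p=ctrl.snapshot('wrist');save(p,'wrist16')"
```

```text
tool_pos: [0.5679, -0.249, 0.0112]
contact_force: [-0.3, 0.6, 0.6]
tool_pos: [0.5678, -0.2478, 0.0113]
contact_force: [1.2, -0.1, 0.4]
tool_pos: [0.5677, -0.2466, 0.0113]
contact_force: [-0.7, -0.7, 0.2]
t 15.55 plate xyz mm [ -2.6 -17.9  11.3] rot todo deg [ 0.17 -0.12 -0.04] F [-0.7 -0.7  0.2] w -1.8569526312358185e-05
```

View pics/wrist16.png

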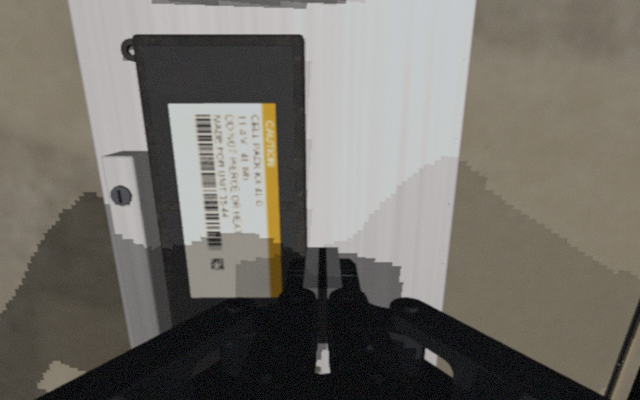

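```bash
python3 -m jog '1 0 -0.012 0 0 0 0; 1 0 0 0 0 0 0' | egrep 'pos|force'; python3 -m jog '1 0 -0.01 0 0 0 0; 1 0 0 0 0 0 0'| egrep 'pos|force'
python3 -c "
from go import *
rep()
p=ctrl.snapshot('wrist');save(p,'wrist17',(90,130,210,330),3)"
```

```text
tool_pos: [0.5676, -0.2456, 0.0113]
contact_force: [0.4, 0.2, -0.6]
tool_pos: [0.5676, -0.2449, 0.0112]
contact_force: [0.6, -0.2, -0.2]
t 16.0 plate xyz mm [ -2.6 -16.2  11.2] rot todo deg [ 0.17 -0.12 -0.04] F [ 0.6 -0.2 -0.2] w -0.0001184521468581887
```

View pics/wrist17.png

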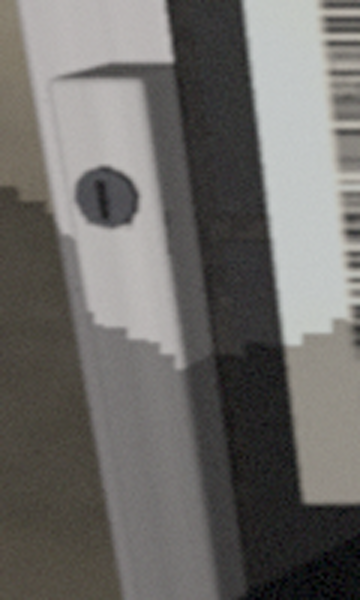

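```bash
for i in 1; do python3 -m jog '1 0 -0.008 0 0 0 0; 1 0 0 0 0 0 0' | egrep 'pos|force'; python3 -m jog '1 0 -0.008 0 0 0 0; 1 0 0 0 0 0 0'| egrep 'pos|force'; python3 -m jog '1 0 -0.008 0 0 0 0; 1 0 0 0 0 0 0'| egrep 'pos|force'; done
```

```text
tool_pos: [0.5677, -0.2448, 0.0113]
contact_force: [0.7, -4.5, -1.0]
tool_pos: [0.5677, -0.2447, 0.0115]
contact_force: [-0.9, -8.5, -2.1]
tool_pos: [0.5677, -0.2446, 0.0115]
contact_force: [-0.7, -11.6, -1.7]
```

```bash
python3 -m jog '1 0 0.03 0 0 0 0; 1 0 0.08 0 0 0 0; 1 0 0 -0.4 0 0 0; 0.6 -0.3 0 -0.4 0 0 0; 0.6 -0.6 -0.3 0 0 0 0'
python3 -m jog '0.6 -0.57 -0.3 0 0 0 0; 0.6 0 0 0 0 0 0'
python3 - <<'E'
from go import *
import pickle
rep();print(togo(plt(-123,21,12)))
p=ctrl.snapshot("wrist");save(p,"wrist18");pickle.dump(p,open("wrist18.pkl","wb"))
E
```

```text
t: 17.15
tool_pos: [0.5008, -0.2367, 0.0788]
orientation: [3.132, 0.111, 0.016]
contact_force: [1.0, 0.4, 0.3]
gripper_width: 0.0279
t: 17.35
tool_pos: [0.4454, -0.2106, 0.0736]
orientation: [-3.137, -0.112, 0.008]
contact_force: [1.1, -1.0, -1.3]
gripper_width: 0.034
t 17.35 plate xyz mm [-122.    26.9   73.6] rot todo deg [-0.14  0.29 -0.06] F [ 1.1 -1.  -1.3] w 0.034019088220376165
(array([-0.7,  6. , 61.6]), array([-0.009,  0.075,  0.77 ]))
```

View pics/wrist18.png

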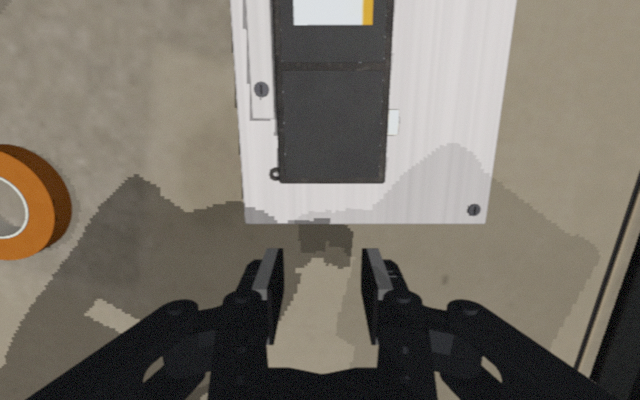

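```bash
python3 -m jog '0.6 -0.01 0.075 0.4 0 0 0; 0.6 0 0 0.25 0 0 0; 0.6 0 0 0.08 0 0 0; 0.6 0 0 0 0 0 0;0.6 0 0 0 0 0 0'
python3 - <<'E'
from go import *
rep();print(togo(plt(-123,21,11.5)))
p=ctrl.snapshot("wrist");save(p,"wrist19")
E
```

```text
t: 17.9
tool_pos: [0.4526, -0.2207, 0.0172]
orientation: [3.136, 0.112, 0.005]
contact_force: [0.0, -0.0, 0.6]
gripper_width: 0.0342
t 17.9 plate xyz mm [-115.5   16.2   17.2] rot todo deg [ 0.2  -0.18 -0.04] F [ 0.  -0.   0.6] w 0.03424874978179441
(array([-7.5, -4.8,  5.6]), array([-0.093, -0.06 ,  0.071]))
```

View pics/wrist19.png

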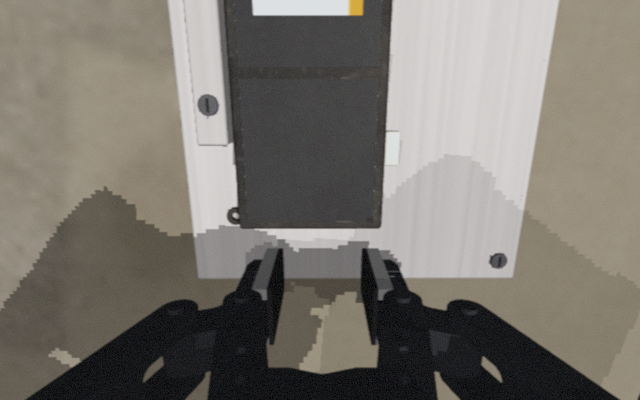

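```bash
python3 -m jog '0.6 0 -0.06 0.035 0 0 0; 0.6 0 0 0.035 0 0 0; 0.6 0 0 0 0 0 0;0.6 0.05 0 0 0 0 0; 0.6 0 0 0 0 0 0'
python3 -c "
from go import *
rep()"
python3 -m jog '0.6 0.04 0 0 0 0 0; 0.6 0.04 0 0 0 0 0; 0.6 0 0 0 0 0 0'
python3 - <<'E'
from go import *
rep()
p=ctrl.snapshot("wrist");save(p,"wrist20")
p=ctrl.snapshot('scene');save(p,'scene20',(370,210,480,310),6)
E
```

```text
t: 18.45
tool_pos: [0.4561, -0.2154, 0.0111]
orientation: [3.136, 0.112, 0.004]
contact_force: [0.5, 0.1, 1.3]
gripper_width: 0.0343
t 18.45 plate xyz mm [-111.7   21.2   11.1] rot todo deg [ 0.19 -0.16 -0.04] F [0.5 0.1 1.3] w 0.034266926727658166
t: 18.75
tool_pos: [0.4622, -0.2149, 0.0109]
orientation: [3.137, 0.112, 0.004]
contact_force: [0.3, -0.5, -0.0]
gripper_width: 0.0339
t 18.75 plate xyz mm [-105.5   21.4   10.9] rot todo deg [ 0.18 -0.14 -0.04] F [ 0.3 -0.5 -0. ] w 0.033949122076595895
```

View pics/wrist20.png

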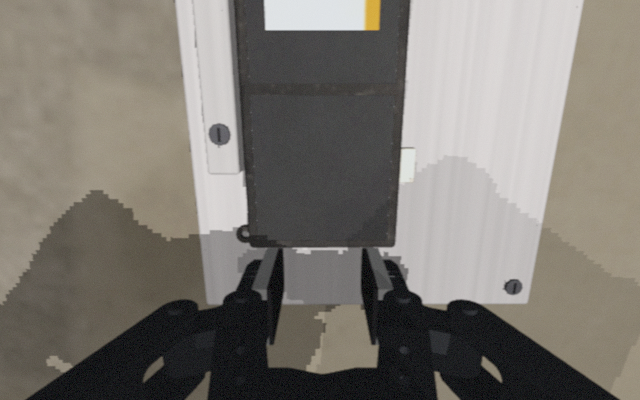

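View pics/scene20.png

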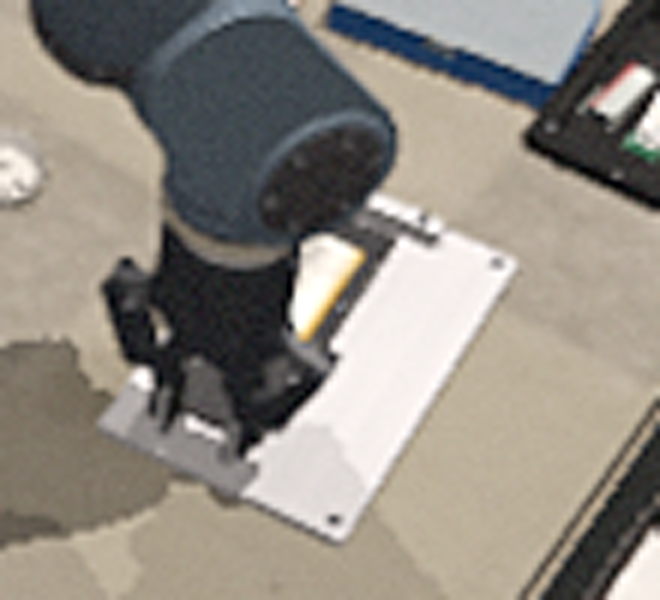

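```bash
python3 -m jog '0.6 0.04 0 0 0 0 0; 0.6 0.03 0 0 0 0 0; 0.6 0 0 0 0 0 0'|egrep 'pos|force'; python3 -m jog '0.6 0.012 0 0 0 0 0; 0.6 0 0 0 0 0 0'|egrep 'pos|force'; python3 -m jog '0.6 0.012 0 0 0 0 0; 0.6 0 0 0 0 0 0'|egrep 'pos|force'
python3 - <<'E'
from go import *
rep()
p=ctrl.snapshot("wrist");save(p,"wrist21")
p=ctrl.snapshot('top');save(p,'top21',(420,150,510,255),5)
E
```

```text
tool_pos: [0.4678, -0.2144, 0.0109]
contact_force: [-0.3, 0.3, 0.5]
tool_pos: [0.4684, -0.2143, 0.0109]
contact_force: [-0.3, -1.1, 0.5]
tool_pos: [0.4693, -0.2143, 0.0109]
contact_force: [-1.2, 0.4, 1.1]
t 19.55 plate xyz mm [-98.3  21.4  10.9] rot todo deg [ 0.17 -0.12 -0.05] F [-1.2  0.4  1.1] w 0.034215658577638815
```

View pics/wrist21.png

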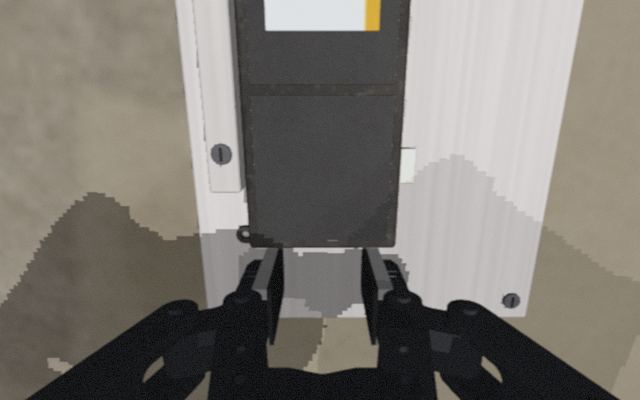

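View pics/top21.png

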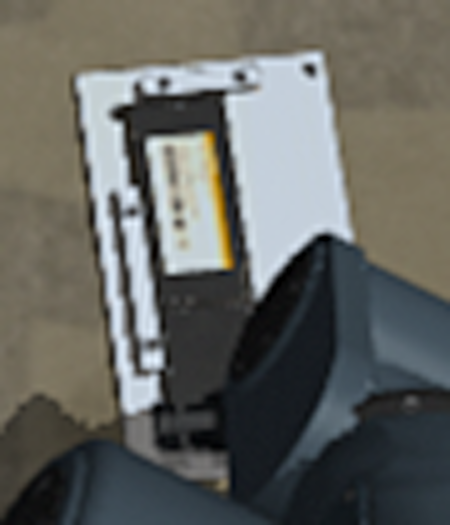

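Moving with the tool and near the end stop; small steps to contact.

```bash
for i in 1; do python3 -m jog '0.6 0.01 0 0 0 0 0; 0.6 0 0 0 0 0 0'|egrep 'pos|force'; python3 -m jog '0.6 0.01 0 0 0 0 0; 0.6 0 0 0 0 0 0'|egrep 'pos|force'; python3 -m jog '0.6 0.01 0 0 0 0 0; 0.6 0 0 0 0 0 0'|egrep 'pos|force'; done
```

```text
tool_pos: [0.4702, -0.2142, 0.0109]
contact_force: [-1.3, -0.4, 0.7]
tool_pos: [0.4708, -0.2142, 0.0109]
contact_force: [-1.9, 0.7, 0.5]
tool_pos: [0.4709, -0.2141, 0.0108]
contact_force: [-6.6, -1.5, 3.8]
```

```bash
python3 -m jog '0.6 0.01 0 0 0 0 0; 0.6 0 0 0 0 0 0'|egrep 'pos|force'; python3 -m jog '0.6 -0.02 0 0 0 0 0; 0.6 -0.06 0 0 0 0 0; 0.6 0 0 -0.3 0 0 0; 1 0 0 -0.4 0 0 0; 1 0.3 0.4 -0.1 0 0 0'
python3 -m jog '1 0.5 0.3 0 0 0 0; 1 0.5 0 0 0 0 0; 1 0 0 0 0 0 0'
python3 - <<'E'
from go import *
import pickle
rep();print(togo(plt(10,-35,12)))
for n_ in ["wrist","scene","top"]:
    p=ctrl.snapshot(n_); save(p,n_+"22",{"scene":(370,210,480,310),"top":(420,150,510,255),"wrist":None}[n_],{"scene":6,"top":5,"wrist":1}[n_])
    pickle.dump(p,open(n_+"22.pkl","wb"))
E
```

```text
tool_pos: [0.471, -0.214, 0.0108]
contact_force: [-11.6, -4.0, 6.8]
t: 20.95
tool_pos: [0.4915, -0.2431, 0.0776]
orientation: [3.137, 0.114, 0.005]
contact_force: [1.6, 0.2, -0.2]
gripper_width: 0.0057
t: 21.25
tool_pos: [0.5775, -0.2631, 0.0756]
orientation: [3.135, 0.113, 0.009]
contact_force: [-1.7, 1.1, 0.4]
gripper_width: 0.0003
t 21.25 plate xyz mm [  6.  -35.   75.6] rot todo deg [ 0.26 -0.33  0.  ] F [-1.7  1.1  0.4] w 0.00026279386350115647
(array([ 3.6, -0.3, 63.6]), array([ 0.046, -0.004,  0.796]))
```

View pics/wrist22.png

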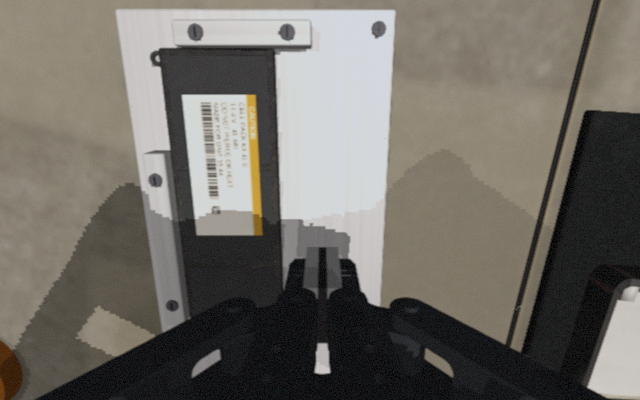

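View pics/top22.png

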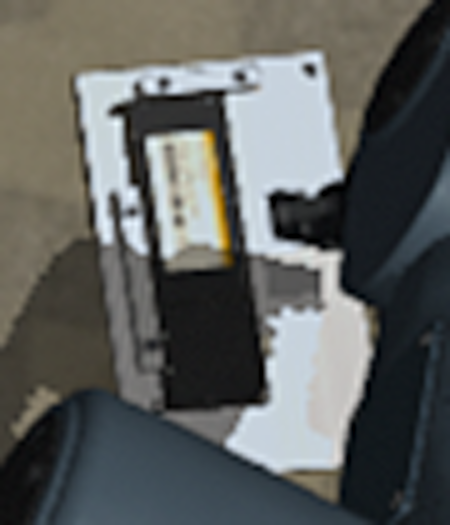

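```bash
python3 -m jog '1 0.046 0 0.4 0 0 0; 1 0 0 0.3 0 0 0; 1 0 0 0.05 0 0 0; 1 0 0 0 0 0 0; 1 0 0 0 0 0 0'
python3 -c "
from go import *
rep()"
```

```text
t: 21.9
tool_pos: [0.5778, -0.263, 0.0167]
orientation: [3.136, 0.112, 0.006]
contact_force: [-0.7, -1.5, 0.1]
gripper_width: -0.0002
t 21.9 plate xyz mm [  6.3 -35.   16.7] rot todo deg [ 0.21 -0.19 -0.06] F [-0.7 -1.5  0.1] w -0.0001628657398496394
```

```bash
python3 -m jog '1 0.02 0 0.065 0 0 0; 1 0 -0.08 0 0 0 0; 1 0 -0.08 0 0 0 0; 1 0 -0.04 0 0 0 0; 1 0 0 0 0 0 0'
python3 -c "
from go import *
rep()"
python3 -m jog '1 0 -0.012 0 0 0 0; 1 0 0 0 0 0 0'|egrep 'pos|force'; python3 -m jog '1 0 -0.01 0 0 0 0; 1 0 0 0 0 0 0'|egrep 'pos|force'
python3 -c "
from go import *
rep()"
```

```text
t: 22.4
tool_pos: [0.5781, -0.2459, 0.0104]
orientation: [3.137, 0.113, 0.004]
contact_force: [0.0, 1.2, 1.8]
gripper_width: -0.0
t 22.4 plate xyz mm [  7.9 -18.   10.4] rot todo deg [ 0.16 -0.13 -0.01] F [0.  1.2 1.8] w -2.1068287419363143e-05
tool_pos: [0.5782, -0.2458, 0.0104]
contact_force: [-0.5, 1.1, 3.5]
tool_pos: [0.5782, -0.2453, 0.0104]
contact_force: [0.3, -2.2, 4.3]
t 22.8 plate xyz mm [  8.  -17.4  10.4] rot todo deg [ 0.21 -0.17 -0.05] F [ 0.3 -2.2  4.3] w 0.00018961777440613196
```

```bash
python3 -m jog '1 0 0 -0.012 0 0 0; 1 0 0 0 0 0 0'|egrep 'pos|force'; for i in 1; do python3 -m jog '1 0 -0.008 0 0 0 0; 1 0 0 0 0 0 0'|egrep 'pos|force'; python3 -m jog '1 0 -0.008 0 0 0 0; 1 0 0 0 0 0 0'|egrep 'pos|force'; done
python3 -c "
from go import *
rep()"
```

```text
tool_pos: [0.5775, -0.2446, 0.0107]
contact_force: [0.3, -1.0, -0.2]
tool_pos: [0.5776, -0.2442, 0.0107]
contact_force: [-0.7, -1.0, -0.9]
tool_pos: [0.5776, -0.2441, 0.0108]
contact_force: [-1.3, -4.8, -2.3]
t 23.4 plate xyz mm [  7.5 -16.1  10.8] rot todo deg [ 0.2  -0.1  -0.04] F [-1.3 -4.8 -2.3] w 2.2759274547590842e-05
```

```bash
python3 -m jog '1 0 -0.01 0 0 0 0; 1 0 0 0 0 0 0'|egrep 'pos|force'; python3 -m jog '1 0 0.02 0 0 0 0; 1 0 0.1 0 0 0 0; 1 0 0 -0.4 0 0 0; 0.6 -0.3 0 -0.4 0 0 0; 0.6 -0.6 -0.3 0 0 0 0'|egrep 'pos'
python3 -m jog '0.6 -0.57 -0.25 0 0 0 0; 0.6 0 0 0 0 0 0; 0.6 0 0 0 0 0 0'
python3 - <<'E'
from go import *
rep();print(togo(plt(-112,21,11)))
p=ctrl.snapshot("wrist");save(p,"wrist23")
E
```

```text
tool_pos: [0.5776, -0.2439, 0.011]
contact_force: [-1.5, -8.5, -2.4]
tool_pos: [0.5112, -0.2375, 0.0787]
t: 24.4
tool_pos: [0.461, -0.2183, 0.0752]
orientation: [3.137, 0.111, 0.004]
contact_force: [0.8, -0.1, 1.1]
gripper_width: 0.0344
t 24.4 plate xyz mm [-107.    18.1   75.2] rot todo deg [ 0.18 -0.15 -0.07] F [ 0.8 -0.1  1.1] w 0.03436947897868737
(array([-5.2, -3.1, 64.1]), array([-0.065, -0.039,  0.802]))
```

View pics/wrist23.png

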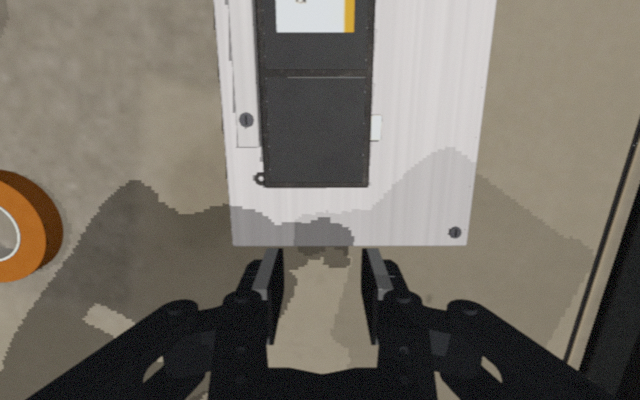

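```bash
python3 -m jog '0.6 -0.065 -0.039 0.4 0 0 0; 0.6 0 0 0.3 0 0 0; 0.6 0 0 0.05 0 0 0; 0.6 0 0 0 0 0 0; 0.6 0 0 0 0 0 0' | egrep 'pos|force'
python3 -c "
from go import *
rep();print(togo(plt(-100,21,11.2)))"
```

```text
tool_pos: [0.457, -0.2161, 0.0156]
contact_force: [0.7, 0.2, 0.3]
t 24.95 plate xyz mm [-110.8   20.5   15.6] rot todo deg [ 0.22 -0.2  -0.04] F [0.7 0.2 0.3] w 0.033869113486436446
(array([10.8, -0.5,  4.4]), array([ 0.134, -0.006,  0.055]))
```

```bash
python3 -m jog '0.6 0 0 0.055 0 0 0; 0.6 0.07 0 0 0 0 0; 0.6 0.06 0 0 0 0 0; 0.6 0 0 0 0 0 0; 0.6 0.02 0 0 0 0 0' | egrep 'pos|force'
for i in 1; do python3 -m jog '0.6 0.01 0 0 0 0 0; 0.6 0 0 0 0 0 0'|egrep 'pos|force'; python3 -m jog '0.6 0.01 0 0 0 0 0; 0.6 0 0 0 0 0 0'|egrep 'pos|force'; done
python3 -c "
from go import *
rep()"
```

```text
tool_pos: [0.468, -0.2146, 0.0104]
contact_force: [-0.3, 0.6, 0.2]
tool_pos: [0.4688, -0.2146, 0.0103]
contact_force: [0.2, 0.5, -0.6]
tool_pos: [0.4695, -0.2146, 0.0103]
contact_force: [0.5, -0.4, 0.1]
t 25.85 plate xyz mm [-98.2  21.1  10.3] rot todo deg [ 0.17 -0.12 -0.05] F [ 0.5 -0.4  0.1] w 0.03466068662491665
```

```bash
python3 -m jog '0.6 0.012 0 0 0 0 0; 0.6 0 0 0 0 0 0'|egrep 'pos|force'; python3 -m jog '0.6 0.01 0 0 0 0 0; 0.6 0 0 0 0 0 0'|egrep 'pos|force'; python3 -m jog '0.6 0.01 0 0 0 0 0; 0.6 0 0 0 0 0 0'|egrep 'pos|force'
python3 -c "
from go import *
rep()"
```

```text
tool_pos: [0.4706, -0.2145, 0.0103]
contact_force: [0.3, -0.0, 0.6]
tool_pos: [0.4708, -0.2144, 0.0102]
contact_force: [-3.8, -0.6, 1.4]
tool_pos: [0.4709, -0.2143, 0.0102]
contact_force: [-8.3, -2.7, 4.4]
t 26.45 plate xyz mm [-96.8  21.3  10.2] rot todo deg [ 0.12  0.02 -0.04] F [-8.3 -2.7  4.4] w 0.0339875348357692
```

```bash
python3 -m jog '0.6 -0.02 0 0 0 0 0; 0.6 -0.08 0 0 0 0 0; 0.6 0 0 -0.4 0 0 0; 0.6 0 0 -0.5 0 0 0; 0.6 -0.2 0 -0.5 0 0 0'|egrep 'pos|force'
python3 -m jog '0.6 -0.4 0.3 -0.4 0 0 0; 0.6 -0.2 0.3 -0.4 0 0 0; 0.6 0 0 0 0 0 0; 0.6 0 0 0 0 0 0'
python3 - <<'E'
from go import *
import pickle
rep()
for n_ in ["wrist","scene","top"]:
    p=ctrl.snapshot(n_); save(p,n_+"24",{"scene":(370,210,480,310),"top":(420,150,510,255),"wrist":None}[n_],{"scene":6,"top":5,"wrist":1}[n_])
    if n_=="top": save(p,"topfull24")
    pickle.dump(p,open(n_+"24.pkl","wb"))
E
```

```text
tool_pos: [0.4484, -0.2157, 0.1236]
contact_force: [0.5, -1.2, 0.1]
t: 27.35
tool_pos: [0.4038, -0.2666, 0.1858]
orientation: [3.136, 0.11, 0.005]
contact_force: [-0.4, 0.9, -0.4]
gripper_width: 0.0341
t 27.35 plate xyz mm [-167.5  -26.   185.8] rot todo deg [ 0.21 -0.19 -0.13] F [-0.4  0.9 -0.4] w 0.03408011333976845
```

View pics/wrist24.png

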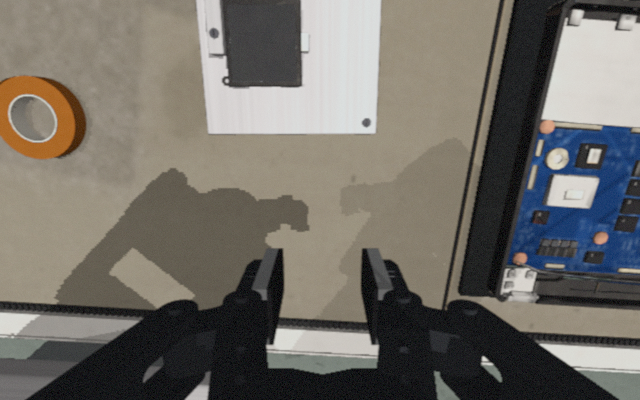

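View pics/topfull24.png

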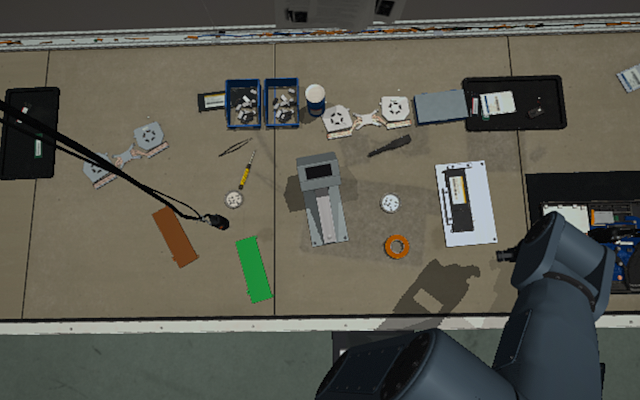

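View pics/scene24.png

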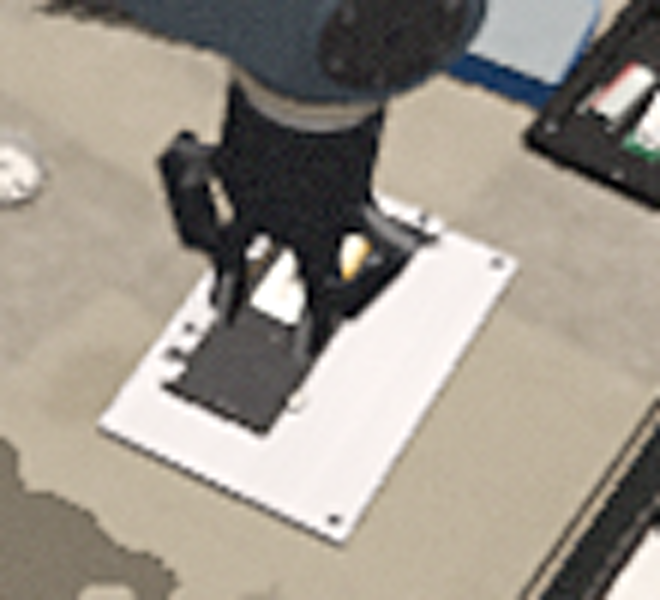

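```bash
python3 -m jog '0.6 0.5 -0.25 0 0 0 0; 0.6 0.5 -0.25 0 0 0 0; 0.6 0.1 0 0 0 0 0; 0.6 0 0 0 0 0 0'|egrep 'pos|force'
python3 - <<'E'
from go import *
import pickle
rep()
p=ctrl.snapshot("wrist"); save(p,"wrist25"); pickle.dump(p,open("wrist25.pkl","wb"))
C=plt(10,21,10)
im=p["pixels"][:,:,::-1].copy()
pts=[(x,y,17) for x,y in [(-85,-10),(105,-10),(105,52),(-85,52)]]
print(proj(p,[plt(*a) for a in pts]).round(1))
s=slice(None); save(p,"wrist25c",(200,0,360,250),2.4)
E
```

```text
tool_pos: [0.4895, -0.2189, 0.1843]
contact_force: [-0.5, 0.8, 0.4]
t 27.9 plate xyz mm [-78.5  15.4 184.3] rot todo deg [ 0.11 -0.03  0.12] F [-0.5  0.8  0.4] w 0.03410915565284685
[[349.  188.7]
 [355.1 -56.1]
 [272.6 -56.4]
 [280.5 188.6]]
```

View pics/wrist25.png

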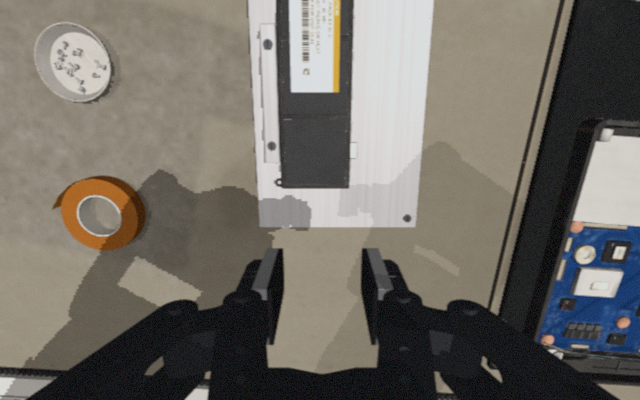

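View pics/wrist25c.png

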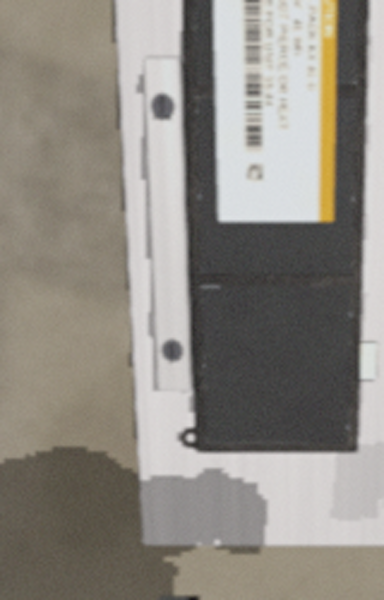

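```bash
python3 -m jog '0.6 0.5 0 0 0 0 0; 0.6 0.5 0 0 0 0 0; 0.6 0.1 0 0 0 0 0; 0.6 0 0 0 0 0 0;0.6 0 0 0 0 0 0'|egrep 'pos|force'
python3 - <<'E'
from go import *
import pickle
p=ctrl.snapshot("wrist"); save(p,"wrist26c",(210,30,400,260),2.5)
E
```

```text
tool_pos: [0.5752, -0.2142, 0.1853]
contact_force: [-1.0, 0.4, 1.1]
```

View pics/wrist26c.png

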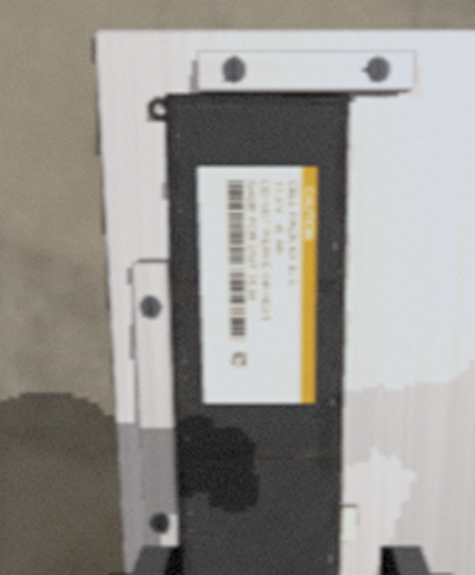

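```bash
python3 -c "
from h import *
print(ctrl.sign_off(), ctrl.read_state()['t'])"
```

```text
the job is handed in; nothing more can be done
the job is handed in; nothing more can be done
```

The black battery pack is out of the cradle and lying label up on the plate, pushed against both stops. I handed the job in at about 28.5 s of the 51 s allowed; sign-off reports no verdict.

- **Removal and placing:** I gripped the pack across its width and pulled it about 43 mm down the slope past the ball. I then lifted it clear, levelled it and set it down on the plate with about 12 N of contact.
- **Pushing:** I pushed it with the fingertips against the long stop, then the end stop, then each once more. Each push ended with about 8–12 N. On the repeats, contact came within about 0.2 mm of the first positions.
- **Last checks:** The final wrist views show the pack's edge against the long stop along its visible length, and its end square against the end stop. The near corners are within about 2 pixels of where a fully registered pack should be. The force at the tool was near zero, with the gripper well clear.
- **Bystanders:** In the last full top view, the tape roll, dish and brush show no sign of having moved. I compared them by eye and did not measure them.
- **Small disagreements:** When I lowered the tool for a push, the measured height first stayed 4–5 mm above the target, so I corrected it each time. On the second long-edge push the fingertips rubbed the plate at about 4 N until I raised them.

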